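# Set the plate gap with a gauge blade behind a drop-front screen

## Task

Set the plate gap of the demonstration rig: pull its clear front door all the way down, then clear every sample standing on the base plate into the wide compartment of the grey tray, then lay the gauge blade flat on the base plate with its tip through the gap, under the middle of the round upper plate. Let go of the blade and turn the winged screw clockwise until the plate just drags on the blade (about a sixth of a turn past first touch, not tight), let go of the wing, and only then draw the blade out and lay it flat back in the narrow compartment. Last, push the door back up fully shut, leaving the screw as set and everything else on the bench where it was.

Things in the scene. Friction and masses are not known exactly. Their poses are not given: they have to be found in the camera images.
- anvil (a point): middle of the anvil: the point on top of the rig's base plate straight below the screw. Axes are the rig's: z up, x from the drop-front door to the rig's back, y to the left seen that way. Base plate 300 mm (x) by 260 mm (y), flat top 20 mm above the bench, in these axes from x = -220 to +80 and y = -130 to +130 mm
- rig: the fixed rig, origin under the base plate's middle, 70 mm from the anvil, axes as the anvil's. Clear walls at sides and back, 65 mm above the plate, no roof. A grey column at the back (from x = +49 mm past the anvil) carries an arm, 50 mm wide, 55 to 75 mm above the plate, reaching forward to 25 mm before the anvil's middle, that holds the screw
- plate_face (a point): centre of the underside of the round upper steel plate (50 mm across, 8 mm thick) hanging over the anvil; its height over anvil is the gap. It hangs on the screw by a spring: past first touch each rad of turn presses the blade with 2.5 N more. 0.8 to 5 N is right (0.35 to 1.9 rad past touch), less is loose, more is too tight
- screw (a joint): screw angle in rad, 0 to 9.5; grows clockwise seen from above, lowering the plate 8 mm per turn (1.273 mm per rad). Free gap = 14 mm - 1.273 mm x angle, so it first touches the 6 mm blade at about 6.3 rad; starts at 0.5 to 2.3. It stays where left (friction 0.05 N m) and its wing does not rise or sink
- screw_grip (a point): centre of the steel wing on top of the screw, on its axis, 105 mm above the base plate: an upright flat bar 44 mm long (its own x), 10 mm thick (its y), 32 mm tall, its bottom 14 mm above the rig's arm. It turns with the screw, and points along the rig's x at screw angle 0
- door (a joint): angle of the rig's bottom-hinged clear front door: 0 upright and shut, 1.25 rad fully down (it slopes out from the hinge away from the anvil, its bar 54 mm above the bench). Past about 0.75 rad it sinks open by itself, slowly; nearer upright it stays where left
- door_hinge (a point): middle of the door's hinge line, 15 mm above the bench, 225 mm before the anvil along its -x; axes are the rig's
- door_bar (a point): middle of the door's steel pull bar: round, 12 mm thick, 100 mm long (along y), 125 mm from the hinge line, on two legs at its ends that leave 39 mm free between bar and the edge of the clear panel (240 mm wide, 6 mm thick, reaching 80 mm from the hinge line). With the door shut the bar is the door's top
- blade: the gauge blade: flat steel strip 140 mm long (its x), 24 mm wide, 6 mm thick, with an upright black tab near one end; 80 g. Origin: middle of the strip's underside; x points from tab to bare tip. It starts lying in the tray's narrow compartment
- blade_tab (a point): middle of the blade's upright black tab, by which it is held: 28 mm long (blade's x), 10 mm thick (y), its top 42 mm above the strip's underside; this point is 28 mm above the underside, 55 mm from the strip's middle
- blade_tip (a point): middle of the blade's bare end, 125 mm from the tab's middle, 3 mm above the underside. For gauging, the blade lies flat on the base plate along the anvil's x, tab towards the door, this tip 12 mm or more past the anvil's middle (30 is good; the column is at 49) and at most 15 mm to one side
- tray_wide (a point): middle of the floor (5 mm above the bench) of the wide compartment of the fixed grey tray, for the samples: 180 mm (x) by 125 mm (y) inside, walls 20 mm above the bench, 5 mm thick. Axes are the tray's
- tray_narrow (a point): middle of the floor of the tray's narrow compartment, for the gauge blade: 180 mm (x) by 80 mm (y) inside, beside the wide one on its +y side
- sample_a_mid (a point): centre of a white plastic block, 28 x 28 mm, 24 mm tall, 50 g; may be absent. The samples start standing on the base plate, 125 mm before the anvil
- sample_b_mid (a point): centre of a wooden disc, 28 mm across, 24 mm tall, 30 g; may be absent
- sample_c_mid (a point): centre of a white ceramic block, 26 mm (its x) by 36 mm (its y), 24 mm tall, 60 g; may be absent
- weight: small brass weight with a knob, 28 mm across, 41 mm tall, standing on the rig's base plate in a rear corner. Its origin is at its underside. Leave it alone
- burner: gas burner: grey disc foot 84 mm across, steel tube 143 mm tall, on a thin mat to the right. Its origin is at its underside. Leave it alone
- wash_bottle: white plastic bottle 60 mm across, 150 mm tall, right of the rig. Its origin is at its underside. Leave it alone
- jar: small amber jar 52 mm across, 75 mm tall, beyond the tray. Its origin is at its underside. Leave it alone
- spatula: spatula, 180 mm, lying flat on the bench between burner and bottle. Its origin is at its underside. Leave it alone

How it is judged (in metres and radians):
On the way, in this order (a step that is already met when the one before it is completed fails the run):
1. the front door is fully down (value of joint door above 1.15 rad), for 0.2 s.
2. every sample is in the wide compartment (x of sample_a_mid in the frame of tray_wide between -0.085 and 0.085 m and y of sample_a_mid in the frame of tray_wide between -0.06 and 0.06 m and z of each of sample_a_mid, sample_b_mid, sample_c_mid in the frame of tray_wide below 0.024 m and x of sample_b_mid in the frame of tray_wide between -0.085 and 0.085 m and y of sample_b_mid in the frame of tray_wide between -0.06 and 0.06 m and x of sample_c_mid in the frame of tray_wide between -0.085 and 0.085 m and y of sample_c_mid in the frame of tray_wide between -0.06 and 0.06 m), for 0.2 s.
3. the gauge blade lies in the gap under the middle of the upper plate, let go (x of blade_tip in the frame of anvil between 0.012 and 0.06 m and y of blade_tip in the frame of anvil between -0.015 and 0.015 m and y of blade_tab in the frame of anvil between -0.025 and 0.025 m and z of blade_tip in the frame of anvil below 0.006 m and contact force between the fingers and blade below 0.1 N), for 0.2 s.
4. the upper plate presses the blade with 0.8 to 5 N, blade and screw let go (all of step 3 and contact force between plate and blade between 0.8 and 5 N and contact force between the fingers and screw below 0.1 N), for 0.4 s.
5. the blade lies flat in the narrow compartment, let go (y of blade_tip in the frame of tray_narrow between -0.04 and 0.04 m and y of blade_tab in the frame of tray_narrow between -0.04 and 0.04 m and x of blade_tip in the frame of tray_narrow between -0.092 and 0.092 m and x of blade_tab in the frame of tray_narrow between -0.092 and 0.092 m and z of blade_tip in the frame of tray_narrow below 0.009 m and angle between blade_tip's own z axis and vertical below 0.15 rad and contact force between the fingers and blade below 0.1 N), for 0.2 s.
6. the door is shut (value of joint door below 0.08 rad), for 0.2 s.
At the end, for the whole second after the job is handed in: The door is shut (within 0.1 rad of upright); every sample is in the tray's wide compartment, down on its floor; the gauge blade lies flat in the narrow compartment; with the blade out, the gap is 3.0 to 5.8 mm, which is the screw setting at which the blade was held with 0.8 to 5 N (all of step 2 and value of joint door below 0.1 rad and y of blade_tip in the frame of tray_narrow between -0.04 and 0.04 m and y of blade_tab in the frame of tray_narrow between -0.04 and 0.04 m and x of blade_tip in the frame of tray_narrow between -0.092 and 0.092 m and x of blade_tab in the frame of tray_narrow between -0.092 and 0.092 m and z of blade_tip in the frame of tray_narrow below 0.009 m and angle between blade_tip's own z axis and vertical below 0.15 rad and z of plate_face in the frame of anvil between 0.003 and 0.0058 m and linear speed of blade below 0.02 m/s); the robot touches nothing.
It fails at once if a bystander was moved more than 30 mm (distance of any of weight, burner, wash_bottle, jar, spatula from where it was at the start of the episode above 0.03 m).
It fails at once if the upper plate was jammed on the blade with more than 30 N (contact force between plate and blade above 30 N).
Of sample_a, sample_b, sample_c only 1 to 3 are there at a start; the rules pass over those that are not, and their reading is None.
At some moment in a run one of sample_a, sample_b, sample_c may be knocked a few centimetres aside while the robot is not near it.
Once in a run the grip may slacken for a moment while it holds something.
It also fails if it takes over 210 s, if anything falls off the work surface, if the arm or the gripper's body presses on something with over 40 N, if the wrist force passes 120 N, or if a joint passes its speed limit or range.

## Robot

A 6-joint arm with a two-finger parallel gripper is mounted at the origin on the work surface. World frame = base frame: x ahead of the robot, y to its left, z up, the work surface at z = 0. Lengths are in mm, angles in rad, forces in N, time in s.
With the tool pointing down it reaches from about 375 to 750 mm from the base axis. Payload 9 kg.
Tool frame: the origin (TCP) lies at the very end of the fingers, on their centre line; the grasp point (between the pads) lies r.hold_point_z behind it (r.hold_point_z is the distance from the TCP to the grasp point, in mm); y points along the fingers, z is the direction in which the jaws open and shut, and the axes are right-handed (so a half turn about y gives the same grasp; the last joint's range is limited). The gripper opens to 85 mm and grips with 20 to 120 N. Pads are 22 mm wide; open, the fingers measure 114 mm over their backs; the gripper's body (76 mm by 85 mm) begins 54 mm behind the grasp point. The pads swing forward as they close: fully open they stand 13 mm farther back than shut.
Start: joints at [-1.502, 0.104, 0.097, 1.564, 0, 1.353], TCP at [169.74, -575.522, 231.331] pointing down, gripper open.
Joint ranges: [-2.99, 2.99], [-0.84, 1.86], [-1.1, 1.16], [-1.84, 2.11], [-1.51, 1.56], [-3.14, 3.14]. Speed limits (rad/s): [2.22, 2.22, 2.57, 3.14, 3.14, 3.14].

## Interface

Orientations are given as a unit quaternion [w, x, y, z].
In Python, from bench import get_state, imaging, r gives the robot as it stands.
- The arm moves only by the tool step_arm, never from a script. Its argument "motion" is a list of rows, each a list of 7 numbers: the shift along the tool's x, y, z each as a share of 0.05 m, from -1 to 1, then the turn, a rotation vector about the tool's x, y, z each as a share of 0.08 rad, from -1 to 1, then the opening, from 0 (shut) to 1 (fully open). A call has 1 to 8 rows; each row shifts and turns the pose as measured when the row begins, along the tool's axes as they then stand; what a row does not reach is not made up. A row lasts 1/10 s, in which the tool goes at most 50 mm and 8.59 degrees, less where a joint would pass 70% of its speed; a pose out of reach is approached as far as the arm can. A call with a number of a shift or a turn outside -1 to 1 is refused whole. A call with a gripper value outside its range is refused whole. The fingers move at their own pace and stop on an object; "squeeze" is the grip in N (left out, the last holds). Time passes only in rows, so rows that do not move let the fingers close. It gives the time, the measured TCP pose, the force and the opening at its end, in the units of the state.
- get_state(): the state, without advancing time (a new reading comes with each control period).
- imaging.snapshot(name): name is "side" or "top" or "wrist"; returns (picture, depth): 400x640x3 uint8, red, green, blue; 400x640 float32, mm along the optical axis (not along the pixel's ray), 0 where there is no reading.
- imaging.camera_info(name): a dict with "fov_y" (degrees; the focal length in pixels is half the picture's height over the tangent of half this angle, whatever the lens; pixels are square), "cx", "cy" (the principal point, pixels), "T" (4x4, takes a point from camera to world coordinates). Camera axes: x right, y down, z forward; pixel columns grow to the right and rows downward; lengths in mm; the calibration is good to about 2 mm. A picture is of the moment at which its call begins: read the wrist's pose just before it. camera_info takes no time and is no camera call; for the wrist camera it gives the pose at the moment of the call.
- r.sign_off(): hands the job in, once; it reports no verdict.
The state is a dict: "time_s": time; "joint_positions": joint angles; "qd": joint speeds; "effort": joint torques, N m; "eef_pos": TCP position; "eef_rot": TCP orientation; "ft_force": force on the tool from outside, world axes, zero at the start; "torque": the same for the moment, N m; "opening": opening from 0.0 (shut) to 1.0 (fully open).
Only numpy, scipy, OpenCV 4.12 (cv2) and the standard library are available. Lean on these libraries where they do the work, as an engineer would, in place of code of your own. Each camera call takes 0.05 s, during which the arm holds its last target.

## Working session

There is one attempt and no reset: what is moved stays moved. The work goes in short steps, Python scripts to look and compute and a tool call to move; the robot and the scene stay as the last step left them, time stands still between calls to the robot, and variables do not carry over. Pictures are saved under pics/ and viewed, and the job is handed in when it is done.

Besides the shell and the picture viewer there is one more tool, called after "Emit:" as name(argument=value, ...) on one line, values as JSON. step_arm: Moves the arm, as the interface text tells. Its arguments: {"type":"object","properties":{"motion":{"type":"array","items":{"type":"array","items":{"type":"number"}}},"squeeze":{"type":"number"}},"required":["motion"]}

```bash
ls -la; mkdir -p pics; cat > h.py <<'E'
import numpy as np, cv2
from bench import get_state, imaging, r
from scipy.spatial.transform import Rotation as R
def cam(n):
    c=imaging.camera_info(n); f=200/np.tan(np.radians(c['fov_y'])/2); return c,f,np.array(c['T'])
def snap(n,name=None):
    c,f,T=cam(n); p,d=imaging.snapshot(n)
    if name: cv2.imwrite(f'pics/{name}.png',p[:,:,::-1])
    return p,d,f,c['cx'],c['cy'],T
def cloud(d,f,cx,cy,T):
    v,u=np.mgrid[0:d.shape[0],0:d.shape[1]]
    P=np.stack([(u-cx)/f*d,(v-cy)/f*d,d],-1)
    return P@T[:3,:3].T+T[:3,3]
def onplane(u,v,z,f,cx,cy,T):
    q=T[:3,:3]@np.array([(u-cx)/f,(v-cy)/f,1.]); o=T[:3,3]
    return o+q*(z-o[2])/q[2]
def st():
    s=get_state(); q=s['eef_rot']; M=R.from_quat([q[1],q[2],q[3],q[0]]).as_matrix()
    return s,np.array(s['eef_pos']),M
E
python3 - <<'E'
from h import *
s,p,M=st(); print(s); print(M.round(3)); print(r.hold_point_z)
for n in ['side','top','wrist']:
    x=snap(n,n+'0'); print(n,x[2:5],x[5].round(3).tolist(), (x[1]>0).mean())
E
```

```text
total 12
drwxr-xr-x  3 agent agent 4096 Dec  6 20:46 .
drwxr-xr-x 23 root  root  4096 Dec  6 20:46 ..
drwxr-xr-x  2 agent agent 4096 Dec  6 20:46 pics
{'time_s': 0.0, 'joint_positions': array([-1.50172209e+00,  1.04722827e-01,  9.64751802e-02,  1.56391813e+00,
        5.60529482e-06,  1.35306184e+00]), 'qd': array([ 0.0023462 ,  0.0006818 ,  0.00083999, -0.00145346,  0.00043723,
       -0.00102417]), 'effort': array([-1.80381208e-03, -5.56913316e+01,  5.03665316e+01,  1.60171761e-02,
       -3.77883262e-04,  5.05291484e-05]), 'eef_pos': array([ 169.70263253, -575.14690826,  230.51181508]), 'eef_rot': array([ 0.10109291, -0.10101704,  0.700331  , -0.69936562]), 'ft_force': array([ 0.72717384, -0.21688031, -0.4474009 ]), 'torque': array([-0.02330284, -0.02040198,  0.02124169]), 'opening': 0.9975485732263834}
[[-0.959 -0.     0.283]
 [-0.283  0.001 -0.959]
 [-0.    -1.    -0.001]]
18.700000000000003
side (np.float64(474.6543181683928), 315.7089965229201, 196.48771693456166) [[-0.781, -0.374, 0.5, -172.358], [-0.625, 0.461, -0.63, 844.433], [0.005, -0.805, -0.594, 957.251], [0.0, 0.0, 0.0, 1.0]] 0.99597265625
top (np.float64(508.03110691440327), 322.65149395698114, 204.3115663353582) [[0.023, -0.992, 0.126, 311.946], [-1.0, -0.022, 0.009, -36.521], [-0.006, -0.127, -0.992, 1686.672], [0.0, 0.0, 0.0, 1.0]] 0.99583203125
wrist (np.float64(283.07105529138556), 318.102982504543, 193.9178288613346) [[0.282, -0.91, -0.304, 247.515], [-0.959, -0.268, -0.088, -552.042], [-0.001, 0.316, -0.949, 373.753], [0.0, 0.0, 0.0, 1.0]] 0.9961953125
```

View pics/side0.png

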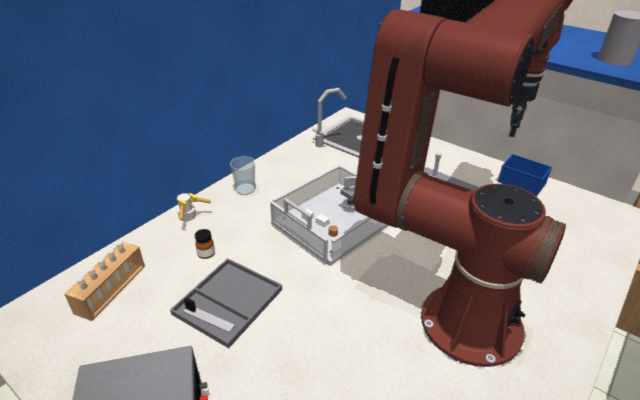

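View pics/top0.png

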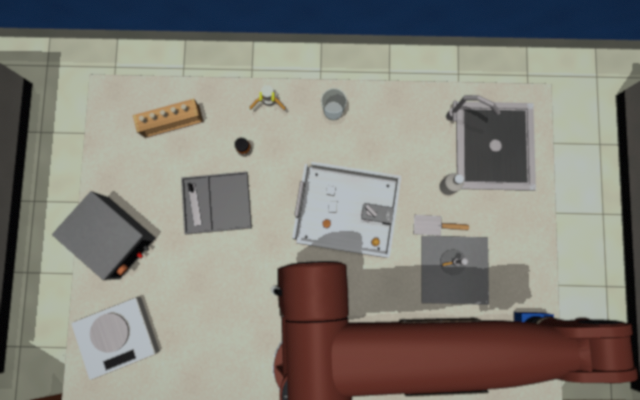

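View pics/wrist0.png

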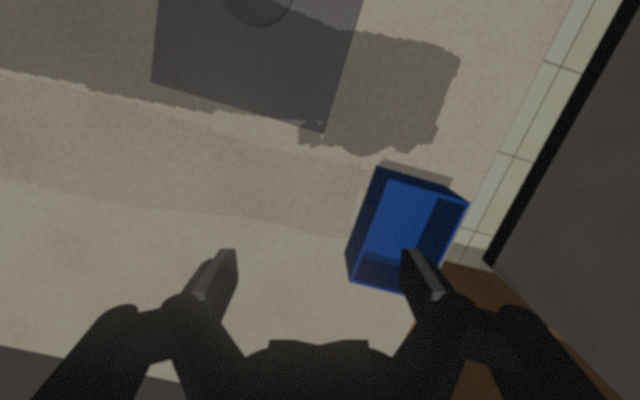

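Top view: the rig is at (350,210) with its door on the left side. It holds white samples at (331,190) and (333,208), a disc at (326,223) and the weight at (375,242). The tray is at (217,203) with the blade in its left part, tab up at about (192,187).

```bash
python3 - <<'E'
from h import *
p,d,f,cx,cy,T=snap('top')
P=cloud(d,f,cx,cy,T)
c=cv2.resize(p[150:270,160:420],None,fx=3,fy=3,interpolation=cv2.INTER_CUBIC)
cv2.imwrite('pics/topz.png',c[:,:,::-1])
z=P[150:270,160:420,2]; zz=np.clip(z*1.5,0,255).astype(np.uint8)
cv2.imwrite('pics/topd.png',cv2.resize(cv2.applyColorMap(zz,cv2.COLORMAP_JET),None,fx=3,fy=3,interpolation=cv2.INTER_NEAREST))
for u,v in [(331,190),(333,208),(326,223),(375,242),(350,190),(350,240),(300,200),(192,187),(196,210),(230,200),(378,213),(365,207)]:
    print(u,v,P[v,u].round(0))
E
```

```text
331 190 [569. -48.  46.]
333 208 [510. -56.  45.]
326 223 [460. -34.  47.]
375 242 [ 401. -192.   60.]
350 190 [ 574. -111.   19.]
350 240 [ 408. -114.   19.]
300 200 [521.  47. 139.]
192 187 [571. 411.  33.]
196 210 [497. 398.  16.]
230 200 [535. 290.  -3.]
378 213 [ 491. -197.   94.]
365 207 [ 505. -153.  128.]
```

View pics/topz.png

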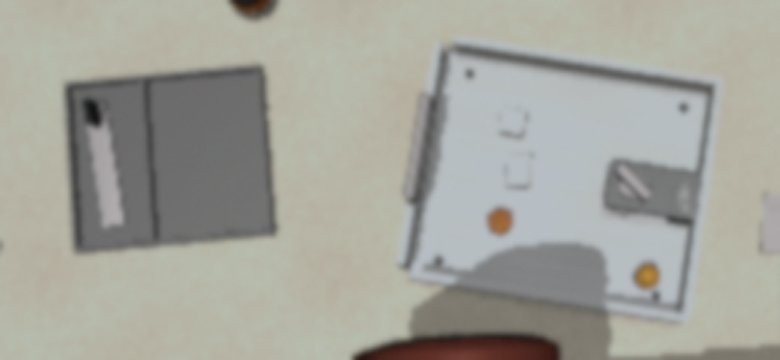

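View pics/topd.png

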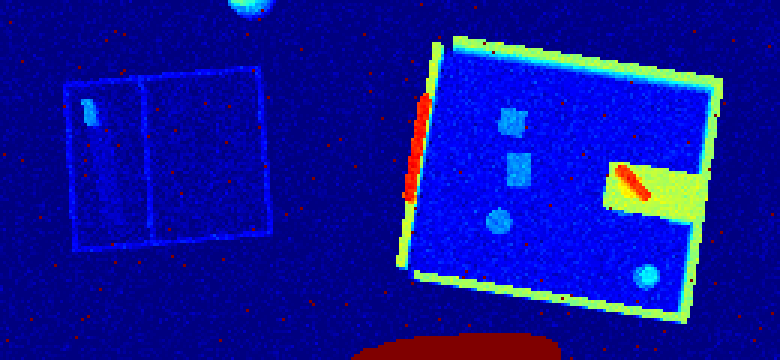

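```bash
cat > m.py <<'E'
from h import *
def avg(n,k=4):
    ds=[];
    for _ in range(k):
        p,d,f,cx,cy,T=snap(n); ds.append(d)
    return p,np.median(ds,0),f,cx,cy,T
E
python3 - <<'E'
from m import *
p,d,f,cx,cy,T=avg('top')
P=cloud(d,f,cx,cy,T)
box=np.zeros(d.shape,bool); box[155:262,285:405]=1
z=P[...,2]
def pts(lo,hi,b=box): return P[b&(z>lo)&(z<hi)]
bar=pts(128,150); bar=bar[bar[:,1]>0]; m=bar.mean(0); print('bar',m.round(1),len(bar)); 
l=cv2.fitLine(bar[:,:2].astype(np.float32),2,0,.01,.01).ravel(); print('bar dir',np.degrees(np.arctan2(l[1],l[0])), np.ptp((bar[:,:2]-l[2:])@l[:2]))
w=pts(76,100)
rect=cv2.minAreaRect(w[:,:2].astype(np.float32)); print('walls',rect, w[:,2].mean()); print(cv2.boxPoints(rect).round(1))
wg=pts(112,140); wg=wg[wg[:,1]<-100]; m2=wg.mean(0); l=cv2.fitLine(wg[:,:2].astype(np.float32),2,0,.01,.01).ravel(); print('wing',m2.round(1),len(wg),np.degrees(np.arctan2(l[1],l[0])))
arm=pts(86,104); arm=arm[(arm[:,1]<-120)&(abs(arm[:,0]-500)<40)&(arm[:,1]>-190)]; print('arm', arm.min(0),arm.max(0),arm.mean(0))
t=pts(36,70); t=t
m8=((z>38)&(z<66)&box).astype(np.uint8); n,lab,stt,cen=cv2.connectedComponentsWithStats(m8)
for i in range(1,n):
    if stt[i,4]>15:
        q=P[lab==i]; print('blob',cen[i].round(0),stt[i,4],q.mean(0).round(1),cv2.minAreaRect(q[:,:2].astype(np.float32)))
# tray
tb=np.zeros(d.shape,bool); tb[165:240,175:258]=1
tw=P[tb&(z>11)&(z<26)]; 
rect=cv2.minAreaRect(tw[:,:2].astype(np.float32)); print('tray',rect,cv2.boxPoints(rect).round(1))
tab=P[tb&(z>30)]; print('tab',tab.mean(0).round(1),len(tab))
print('floor base',np.median(pts(10,30)[:,2]), 'bench',np.median(z[240:255,200:280]),'tray',np.median(z[190:220,215:240]))
E
```

```text
bar [524.   51.8 144.6] 142
bar dir -7.8458815 112.4079339628112
walls ((504.588134765625, -97.65353393554688), (311.23187255859375, 263.4575500488281), 82.09403228759766) 91.9508590632415
[[ 352.7 -233.7]
 [ 613.7 -269.9]
 [ 656.5   38.4]
 [ 395.5   74.6]]
wing [ 492.8 -168.7  129. ] 37 43.345642
arm [ 468.48506347 -187.997844     86.8718955 ] [ 518.94646497 -143.72433698  102.50369315] [ 490.82970043 -165.1355424    94.84648395]
blob [358. 175.] 173 [ 620.  -135.6   52.5] ((623.5653076171875, -128.68914794921875), (291.57562255859375, 68.16726684570312), 68.12967681884766)
blob [330. 190.] 74 [568.5 -45.7  44.1] ((568.6588134765625, -45.57854461669922), (27.711774826049805, 27.8144474029541), 79.98139953613281)
blob [332. 206.] 88 [516.3 -53.9  44.2] ((516.4692993164062, -53.961021423339844), (33.600650787353516, 22.872182846069336), 1.2152169942855835)
blob [326. 223.] 59 [459.  -33.6  43.8] ((458.8389587402344, -33.95677947998047), (25.68494415283203, 25.226093292236328), 43.98123550415039)
blob [388. 227.] 18 [ 451.  -234.2   53.5] ((450.0442810058594, -235.20391845703125), (39.98625564575195, 19.946765899658203), 28.24734878540039)
blob [375. 242.] 57 [ 403.  -193.3   51.9] ((403.9104919433594, -194.58462524414062), (24.584280014038086, 26.421417236328125), 29.960628509521484)
tray ((523.5448608398438, 334.90936279296875), (190.33935546875, 221.59805297851562), 6.493797302246094) [[416.5 434.2]
 [441.5 214.1]
 [630.6 235.6]
 [605.6 455.8]]
tab [565.6 410.9  64.8] 38
floor base 20.294227536088556 bench 0.4253671174062674 tray 5.268419846032089
```

```bash
cat > pl.py <<'E'
# works out rows in tool axes/units from the present pose to a target pose (position, yaw of tool z, tool down)
from h import *
import sys
def Mof(yaw,tilt=0):
    y=np.array([0,0,-1.]);z=np.array([np.cos(yaw),np.sin(yaw),0]);x=np.cross(y,z); return np.stack([x,y,z],1)
def plan(pos,yaw,n,op,arc=False,dec=2,way=None):
    s,p,M=st(); pos=np.array(pos,float); Mt=Mof(yaw)
    e=R.from_matrix(Mt@M.T).as_rotvec()
    if abs(np.linalg.norm(e))>2.0 and arc: # force sense through world z of sign arc
        if np.sign(e[2])!=np.sign(arc): e=e-e/np.linalg.norm(e)*2*np.pi
    print('t',round(s['time_s'],1),'from',p.round(1),'op',round(s['opening'],2),'F',s['ft_force'].round(1),'turn',e.round(3),'dist',(pos-p).round(1))
    rows=[]
    def at(k):
        a=k/n
        Mk=R.from_rotvec(e*a).as_matrix()@M
        if way is not None: q=way(a)
        elif arc:
            a0,a1=np.arctan2(p[1],p[0]),np.arctan2(pos[1],pos[0]); r0,r1=np.hypot(*p[:2]),np.hypot(*pos[:2])
            an=a0+(a1-a0)*a; rr=r0+(r1-r0)*a; q=np.array([rr*np.cos(an),rr*np.sin(an),p[2]+(pos[2]-p[2])*a])
        else: q=p+(pos-p)*a
        return q,Mk
    for k in range(n):
        q0,M0=at(k);q1,M1=at(k+1)
        d=M0.T@(q1-q0)/50; w=R.from_matrix(M0.T@M1).as_rotvec()/.08
        rows.append([round(float(v),dec)+0. for v in (*d,*w)]+[op])
    mx=np.abs(np.array(rows)[:,:6]).max()
    for i in range(0,n,8): print('[' + ','.join(str(x).replace(' ','') for x in rows[i:i+8]) + ']')
    if mx>1: print('TOO BIG',mx)
E
python3 - <<'E'
from pl import *
plan([535,51,250],1.433,36,1,arc=1)
E
```

```text
t 0.4 from [ 169.8 -575.5  231.2] op 1.0 F [-0.5  0.9 -0.1] turn [-0.    -0.     2.717] dist [365.2 626.5  18.8]
[[-0.46,-0.01,-0.04,0.0,-0.94,0.0,1],[-0.46,-0.01,-0.03,0.0,-0.94,0.0,1],[-0.46,-0.01,-0.01,0.0,-0.94,0.0,1],[-0.46,-0.01,0.01,0.0,-0.94,0.0,1],[-0.45,-0.01,0.02,0.0,-0.94,0.0,1],[-0.45,-0.01,0.04,0.0,-0.94,0.0,1],[-0.45,-0.01,0.06,0.0,-0.94,0.0,1],[-0.44,-0.01,0.07,0.0,-0.94,0.0,1]]
[[-0.44,-0.01,0.09,0.0,-0.94,0.0,1],[-0.44,-0.01,0.11,0.0,-0.94,0.0,1],[-0.43,-0.01,0.12,0.0,-0.94,0.0,1],[-0.42,-0.01,0.14,0.0,-0.94,0.0,1],[-0.42,-0.01,0.15,0.0,-0.94,0.0,1],[-0.41,-0.01,0.17,0.0,-0.94,0.0,1],[-0.4,-0.01,0.18,0.0,-0.94,0.0,1],[-0.39,-0.01,0.2,0.0,-0.94,0.0,1]]
[[-0.39,-0.01,0.21,0.0,-0.94,0.0,1],[-0.38,-0.01,0.22,0.0,-0.94,0.0,1],[-0.37,-0.01,0.24,0.0,-0.94,0.0,1],[-0.36,-0.01,0.25,0.0,-0.94,0.0,1],[-0.35,-0.01,0.26,0.0,-0.94,0.0,1],[-0.34,-0.01,0.27,0.0,-0.94,0.0,1],[-0.32,-0.01,0.28,0.0,-0.94,0.0,1],[-0.31,-0.01,0.29,0.0,-0.94,0.0,1]]
[[-0.3,-0.01,0.3,0.0,-0.94,0.0,1],[-0.29,-0.01,0.31,0.0,-0.94,0.0,1],[-0.28,-0.01,0.32,0.0,-0.94,0.0,1],[-0.26,-0.01,0.33,0.0,-0.94,0.0,1],[-0.25,-0.01,0.34,0.0,-0.94,0.0,1],[-0.24,-0.01,0.35,0.0,-0.94,0.0,1],[-0.22,-0.01,0.36,0.0,-0.94,0.0,1],[-0.21,-0.01,0.36,0.0,-0.94,0.0,1]]
[[-0.19,-0.01,0.37,0.0,-0.94,0.0,1],[-0.18,-0.01,0.38,0.0,-0.94,0.0,1],[-0.17,-0.01,0.38,0.0,-0.94,0.0,1],[-0.15,-0.01,0.39,0.0,-0.94,0.0,1]]
```

Emit:
step_arm(motion=[[-0.46, -0.03, -0.04, 0, -0.94, 0, 1], [-0.46, -0.03, -0.03, 0, -0.94, 0, 1], [-0.46, -0.03, -0.01, 0, -0.94, 0, 1], [-0.46, -0.03, 0.01, 0, -0.94, 0, 1], [-0.45, -0.03, 0.02, 0, -0.94, 0, 1], [-0.45, -0.03, 0.04, 0, -0.94, 0, 1], [-0.45, -0.03, 0.06, 0, -0.94, 0, 1], [-0.44, -0.03, 0.07, 0, -0.94, 0, 1]])

```text
time_s: 1.2
eef_pos: [330.1, -483.2, 242.7]
eef_rot: [0.309, -0.31, 0.636, -0.636]
ft_force: [0.1, -0.7, -0.6]
opening: 1.002
```

```bash
python3 - <<'E'
from pl import *
plan([535,51,250],1.433,28,1,arc=1)
E
```

```text
t 1.2 from [ 330.1 -483.2  242.7] op 1.0 F [ 0.1 -0.7 -0.6] turn [ 0.000e+00 -1.000e-03  2.098e+00] dist [204.9 534.2   7.3]
[[-0.44,-0.01,0.09,0.0,-0.94,0.0,1],[-0.43,-0.01,0.11,0.0,-0.94,0.0,1],[-0.43,-0.01,0.12,0.0,-0.94,0.0,1],[-0.42,-0.01,0.14,0.0,-0.94,0.0,1],[-0.41,-0.01,0.15,0.0,-0.94,0.0,1],[-0.41,-0.01,0.17,0.0,-0.94,0.0,1],[-0.4,-0.01,0.18,0.0,-0.94,0.0,1],[-0.39,-0.01,0.2,0.0,-0.94,0.0,1]]
[[-0.38,-0.01,0.21,0.0,-0.94,0.0,1],[-0.37,-0.01,0.22,0.0,-0.94,0.0,1],[-0.36,-0.01,0.24,0.0,-0.94,0.0,1],[-0.35,-0.01,0.25,0.0,-0.94,0.0,1],[-0.34,-0.01,0.26,0.0,-0.94,0.0,1],[-0.33,-0.01,0.27,0.0,-0.94,0.0,1],[-0.32,-0.01,0.28,0.0,-0.94,0.0,1],[-0.31,-0.01,0.29,0.0,-0.94,0.0,1]]
[[-0.3,-0.01,0.3,0.0,-0.94,0.0,1],[-0.29,-0.01,0.31,0.0,-0.94,0.0,1],[-0.27,-0.01,0.32,0.0,-0.94,0.0,1],[-0.26,-0.01,0.33,0.0,-0.94,0.0,1],[-0.25,-0.01,0.34,0.0,-0.94,0.0,1],[-0.23,-0.01,0.35,0.0,-0.94,0.0,1],[-0.22,-0.01,0.36,0.0,-0.94,0.0,1],[-0.21,-0.01,0.36,0.0,-0.94,0.0,1]]
[[-0.19,-0.01,0.37,0.0,-0.94,0.0,1],[-0.18,-0.01,0.37,0.0,-0.94,0.0,1],[-0.16,-0.01,0.38,0.0,-0.94,0.0,1],[-0.15,-0.01,0.38,0.0,-0.94,0.0,1]]
```

Tracking is excellent. Continuing.

Emit:
step_arm(motion=[[-0.44, -0.01, 0.09, 0, -0.94, 0, 1], [-0.43, -0.01, 0.11, 0, -0.94, 0, 1], [-0.43, -0.01, 0.12, 0, -0.94, 0, 1], [-0.42, -0.01, 0.14, 0, -0.94, 0, 1], [-0.41, -0.01, 0.15, 0, -0.94, 0, 1], [-0.41, -0.01, 0.17, 0, -0.94, 0, 1], [-0.4, -0.01, 0.18, 0, -0.94, 0, 1], [-0.39, -0.01, 0.2, 0, -0.94, 0, 1]])

```text
time_s: 2.0
eef_pos: [452.4, -346.0, 247.1]
eef_rot: [-0.491, 0.491, -0.509, 0.509]
ft_force: [0.8, -0.4, 0.8]
opening: 1.002
```

Emit:
step_arm(motion=[[-0.38, -0.01, 0.21, 0, -0.94, 0, 1], [-0.37, -0.01, 0.22, 0, -0.94, 0, 1], [-0.36, -0.01, 0.24, 0, -0.94, 0, 1], [-0.35, -0.01, 0.25, 0, -0.94, 0, 1], [-0.34, -0.01, 0.26, 0, -0.94, 0, 1], [-0.33, -0.01, 0.27, 0, -0.94, 0, 1], [-0.32, -0.01, 0.28, 0, -0.94, 0, 1], [-0.31, -0.01, 0.29, 0, -0.94, 0, 1]])

```text
time_s: 2.8
eef_pos: [521.2, -181.7, 251.3]
eef_rot: [-0.624, 0.624, -0.332, 0.333]
ft_force: [0.3, -0.3, 0.7]
opening: 0.998
```

Emit:
step_arm(motion=[[-0.3, -0.01, 0.3, 0, -0.94, 0, 1], [-0.29, -0.01, 0.31, 0, -0.94, 0, 1], [-0.27, -0.01, 0.32, 0, -0.94, 0, 1], [-0.26, -0.01, 0.33, 0, -0.94, 0, 1], [-0.25, -0.01, 0.34, 0, -0.94, 0, 1], [-0.23, -0.01, 0.35, 0, -0.94, 0, 1], [-0.22, -0.01, 0.36, 0, -0.94, 0, 1], [-0.21, -0.01, 0.36, 0, -0.94, 0, 1]])

```text
time_s: 3.6
eef_pos: [531.3, -7.2, 255.5]
eef_rot: [-0.696, 0.696, -0.123, 0.125]
ft_force: [0.5, -0.0, 0.7]
opening: 0.997
```

Emit:
step_arm(motion=[[-0.19, -0.01, 0.37, 0, -0.94, 0, 1], [-0.18, -0.01, 0.37, 0, -0.94, 0, 1], [-0.16, -0.01, 0.38, 0, -0.94, 0, 1], [-0.15, -0.01, 0.38, 0, -0.94, 0, 1]])

```text
time_s: 4.0
eef_pos: [515.1, 77.2, 257.6]
eef_rot: [-0.707, 0.707, -0.013, 0.015]
ft_force: [0.6, 0.7, 0.7]
opening: 1.0
```

```bash
python3 - <<'E'
from pl import *
s,p,M=st(); print(p,M.round(3),s['joint_positions'].round(2))
p,d,f,cx,cy,T=snap('wrist','w1'); P=cloud(d,f,cx,cy,T)
snap('side','s1')
print(T.round(2))
E
```

```text
[515.06879052  77.15861037 257.64645865] [[ 0.999  0.002  0.039]
 [-0.039 -0.001  0.999]
 [ 0.002 -1.    -0.001]] [-0.1  -0.13 -0.09  1.61 -0.   -0.06]
[[ 4.0000e-02  9.5000e-01  3.2000e-01  4.3294e+02]
 [ 1.0000e+00 -4.0000e-02 -1.0000e-02  8.0720e+01]
 [-0.0000e+00  3.2000e-01 -9.5000e-01  4.0057e+02]
 [ 0.0000e+00  0.0000e+00  0.0000e+00  1.0000e+00]]
```

View pics/w1.png

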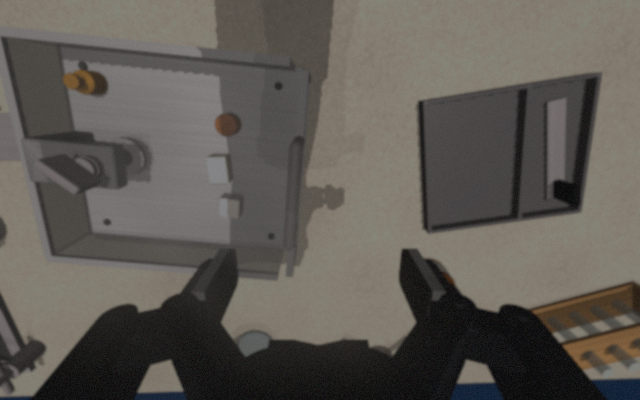

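The wrist view shows the whole rig on the left (bar at (293,205), wing at (68,175), samples at (228,124), (219,168), (230,206)). The tray is at right, with the blade at (557,150) and its tab at (567,192).

```bash
python3 - <<'E'
from m import *
p,d,f,cx,cy,T=avg('wrist',3)
P=cloud(d,f,cx,cy,T); z=P[...,2]
x,y=P[...,0],P[...,1]
ok=(d>0)
bar=P[ok&(z>128)&(z<150)&(abs(x-524)<70)&(abs(y-52)<25)]; print('bar',len(bar)); 
if len(bar): 
  l=cv2.fitLine(bar[:,:2].astype(np.float32),2,0,.01,.01).ravel(); print(bar.mean(0).round(1),np.ptp(bar[:,0]),np.degrees(np.arctan2(l[1],l[0])),bar[:,2].max())
def rc(name,m):
  q=P[m]; print(name,len(q),q.mean(0).round(1),cv2.minAreaRect(q[:,:2].astype(np.float32)), np.percentile(q[:,2],[5,50,95]).round(1))
for n,c in [('A',(568,-46)),('C',(516,-54)),('B',(459,-34)),('weight',(403,-193))]:
  rc(n,ok&(z>40)&(z<48)&(np.hypot(x-c[0],y-c[1])<28))
rc('wing',ok&(z>133)&(z<146)&(np.hypot(x-493,y+170)<35))
tr=ok&(z>15)&(z<25)&(x>400)&(x<650)&(y>205)&(y<470); rc('tray',tr)
rc('tab',ok&(z>38)&(z<52)&(x>500)&(y>380)&(y<450)&(x<620))
# strip colour
I=p.astype(int); m=np.zeros(d.shape,bool); m[90:205,535:590]=1
s=m&(I.sum(2)>260); rc('strip',s)
print(np.median(z[130:170,250:280]),np.median(z[130:180,450:500]))
E
```

```text
bar 1348
[518.9  51.4 144.7] 109.35388118811949 -7.9800315 147.53748199365876
A 410 [567.  -46.4  44. ] ((567.8887329101562, -46.745628356933594), (27.28396224975586, 28.332536697387695), 80.30537414550781) [42.6 44.2 45. ]
C 555 [513.9 -53.9  44. ] ((514.3580932617188, -54.224361419677734), (26.322065353393555, 34.68181610107422), 88.15355682373047) [42.5 44.2 45.2]
B 413 [458.2 -34.7  44.1] ((458.2322998046875, -34.91908264160156), (26.70254135131836, 26.481914520263672), 85.65514373779297) [42.9 44.2 45.1]
weight 354 [ 402.8 -190.    44.9] ((402.5525817871094, -192.54159545898438), (23.71962547302246, 26.6741886138916), 81.25332641601562) [40.9 45.2 47.3]
wing 748 [ 492.  -170.2  139.4] ((493.11688232421875, -171.91653442382812), (44.05177688598633, 10.913858413696289), 45.426544189453125) [133.8 140.7 142. ]
tray 3988 [516.  346.5  19.3] ((523.3621215820312, 333.7463684082031), (191.43209838867188, 222.6800537109375), 6.683506011962891) [15.9 19.7 20.9]
tab 265 [568.4 413.6  44.6] ((569.0875244140625, 415.8250427246094), (27.533889770507812, 11.894930839538574), 10.157647132873535) [38.8 46.  47.5]
strip 1650 [508.5 410.2   9.7] ((526.2020263671875, 428.7738037109375), (172.69290161132812, 67.3380126953125), 14.484389305114746) [ 0.1 10.9 12. ]
20.243466516513365 5.133568206025984
```

```bash
python3 - <<'E'
from pl import *
plan([519,51,160],1.431,4,0.6)
E
```

```text
t 4.2 from [515.4  75.9 257.6] op 1.0 F [ 0.2 -1.3  0.2] turn [ 0.001  0.002 -0.097] dist [  3.6 -24.9 -97.6]
[[0.02,0.49,-0.12,0.0,0.3,0.01,0.6],[0.03,0.49,-0.12,0.0,0.3,0.01,0.6],[0.03,0.49,-0.12,0.0,0.3,0.01,0.6],[0.03,0.49,-0.12,0.0,0.3,0.01,0.6]]
```

Emit:
step_arm(motion=[[0.02, 0.45, -0.12, 0, 0.3, 0.01, 0.6], [0.03, 0.45, -0.12, 0, 0.3, 0.01, 0.6], [0.03, 0.45, -0.12, 0, 0.3, 0.01, 0.6], [0.03, 0.45, -0.12, 0, 0.3, 0.01, 0.6], [0, 0, 0, 0, 0, 0, 0.6]])

```text
time_s: 4.75
eef_pos: [520.7, 46.2, 165.2]
eef_rot: [-0.704, 0.706, -0.054, 0.055]
ft_force: [-0.1, 0.0, -0.6]
opening: 0.6
```

```bash
python3 - <<'E'
from pl import *
plan([519,51,122],1.431,2,0.6)
snap('wrist','w2')
E
```

```text
t 4.8 from [520.7  46.2 165.2] op 0.6 F [-0.1  0.  -0.6] turn [0.002 0.001 0.013] dist [ -1.7   4.8 -43.2]
[[-0.03,0.43,0.05,0.01,-0.08,0.01,0.6],[-0.02,0.43,0.05,0.01,-0.08,0.01,0.6]]
```

View pics/w2.png

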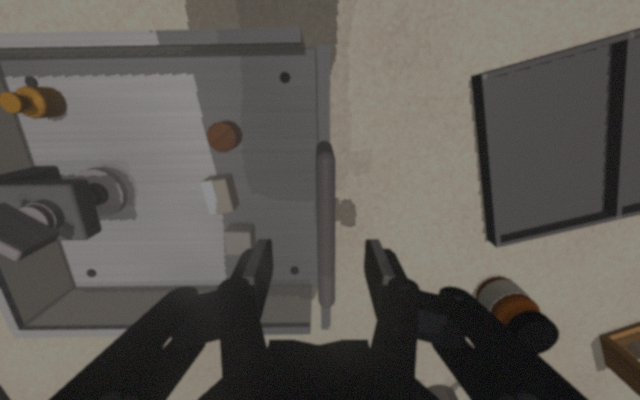

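The bar (u≈325) sits between the jaws (270–365). Descending.

Emit:
step_arm(motion=[[-0.03, 0.43, 0.05, 0, -0.08, 0, 0.5], [-0.02, 0.43, 0.05, 0, -0.08, 0, 0.5], [0, 0, 0, 0, 0, 0, 0], [0, 0, 0, 0, 0, 0, 0], [0, 0, 0, 0, 0, 0, 0], [0, 0, 0, 0, 0, 0, 0], [0, 0, 0, 0, 0, 0, 0]], squeeze=25)

```text
time_s: 5.5
eef_pos: [523.0, 50.7, 130.0]
eef_rot: [-0.705, 0.706, -0.046, 0.053]
ft_force: [1.6, 1.6, -10.3]
opening: 0.125
```

```bash
python3 - <<'E'
from pl import *
s,p,M=st(); print(p.round(1),s['ft_force'].round(1),s['opening'],M.round(3)[:,2])
X=np.array([-.139,-.990,0])
c0=p.copy()
th=np.radians(0)
# arc in steps of 0.1
ts=np.arange(0,1.3,.1)
for a,b in zip(ts[:-1],ts[1:]):
    dx=125*(np.sin(b)-np.sin(a)); dz=125*(np.cos(b)-np.cos(a)); print(round(b,1),'tool y',round(-dz/50,3),'tool z',round(dx/50,3))
E
```

```text
[523.   50.7 130. ] [  1.6   1.6 -10.3] 0.12524699922561883 [ 0.14  0.99 -0.  ]
0.1 tool y 0.012 tool z 0.25
0.2 tool y 0.037 tool z 0.247
0.3 tool y 0.062 tool z 0.242
0.4 tool y 0.086 tool z 0.235
0.5 tool y 0.109 tool z 0.225
0.6 tool y 0.131 tool z 0.213
0.7 tool y 0.151 tool z 0.199
0.8 tool y 0.17 tool z 0.183
0.9 tool y 0.188 tool z 0.165
1.0 tool y 0.203 tool z 0.145
1.1 tool y 0.217 tool z 0.124
1.2 tool y 0.228 tool z 0.102
```

Emit:
step_arm(motion=[[0, 0.01, 0.25, 0, 0, 0, 0], [0, 0.04, 0.25, 0, 0, 0, 0], [0, 0.06, 0.24, 0, 0, 0, 0], [0, 0.09, 0.24, 0, 0, 0, 0], [0, 0.11, 0.23, 0, 0, 0, 0]])

```text
time_s: 6.0
eef_pos: [531.8, 113.3, 115.9]
eef_rot: [-0.703, 0.707, -0.047, 0.054]
ft_force: [-3.0, -6.0, -7.1]
opening: 0.125
```

```bash
python3 - <<'E'
from pl import *
s,p,M=st(); print(p.round(1),s['ft_force'].round(1),s['opening'],M.round(3)[:,2])
snap('side','s2')
E
```

```text
[531.8 113.3 115.9] [-3.  -6.  -7.1] 0.12546464189516654 [ 0.142  0.99  -0.005]
```

View pics/s2.png

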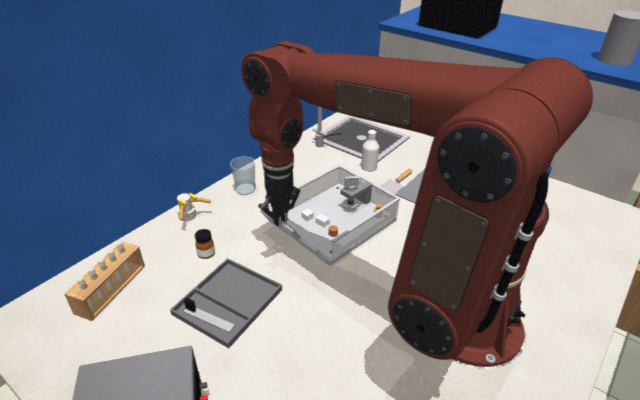

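The door is about half way down (~0.53 rad), still held.

Emit:
step_arm(motion=[[0, 0.13, 0.21, 0, 0, 0, 0], [0, 0.15, 0.2, 0, 0, 0, 0], [0, 0.17, 0.18, 0, 0, 0, 0], [0, 0.19, 0.165, 0, 0, 0, 0], [0, 0.2, 0.145, 0, 0, 0, 0], [0, 0.22, 0.12, 0, 0, 0, 0], [0, 0.23, 0.1, 0, 0, 0, 0], [0, 0.15, 0.03, 0, 0, 0, 0]])

```text
time_s: 6.85
eef_pos: [542.6, 168.0, 43.5]
eef_rot: [-0.696, 0.714, -0.046, 0.056]
ft_force: [-14.5, -19.4, 38.7]
opening: 0.122
```

```bash
python3 - <<'E'
from pl import *
s,p,M=st(); print(p.round(1),s['ft_force'].round(1),s['opening'],M.round(3)[:,1:])
E
```

```text
[542.6 168.   43.5] [-14.5 -19.4  38.7] 0.12186475519426987 [[ 0.012  0.143]
 [-0.026  0.989]
 [-1.    -0.024]]
```

At the stop (θ≈1.25). Easing off, opening, rising.

Emit:
step_arm(motion=[[0, -0.05, 0, 0, 0, 0, 0.4], [0, 0, 0, 0, 0, 0, 0.4], [0, 0, 0, 0, 0, 0, 0.4], [0, -0.4, 0, 0, 0, 0, 0.4], [0, -0.6, 0, 0, 0, 0, 0.5], [0, -0.8, 0, 0, 0, 0, 0.7], [0, -0.8, 0, 0, 0, 0, 0.7], [0, -0.4, 0, 0, 0, 0, 0.7]])

```text
time_s: 7.65
eef_pos: [540.6, 175.4, 198.4]
eef_rot: [-0.698, 0.712, -0.045, 0.055]
ft_force: [0.2, -0.3, 0.1]
opening: 0.706
```

```bash
python3 - <<'E'
from m import *
snap('side','s3')
p,d,f,cx,cy,T=avg('wrist',2); cv2.imwrite('pics/w3.png',p[:,:,::-1])
P=cloud(d,f,cx,cy,T); z=P[...,2]; x,y=P[...,0],P[...,1]; ok=d>0
def rc(name,m):
  q=P[m]; print(name,len(q),q.mean(0).round(1),cv2.minAreaRect(q[:,:2].astype(np.float32)), np.percentile(q[:,2],[5,50,95]).round(1))
for n,c in [('A',(568,-46)),('C',(515,-54)),('B',(459,-34))]:
  rc(n,ok&(z>40)&(z<48)&(np.hypot(x-c[0],y-c[1])<28))
rc('bar',ok&(z>48)&(z<70)&(np.hypot(x-535,y-170)<60))
s,p,M=st();print(p)
E
```

```text
A 512 [566.8 -44.5  43. ] ((567.382568359375, -45.6629638671875), (27.74216651916504, 27.304622650146484), 82.15636444091797) [41.1 43.1 44. ]
C 708 [513.9 -52.3  43. ] ((514.3644409179688, -53.4727783203125), (25.372831344604492, 35.308349609375), 89.087646484375) [41.4 43.2 44. ]
B 555 [458.2 -33.   43.1] ((458.330322265625, -33.709869384765625), (26.385929107666016, 25.92169189453125), 64.92448425292969) [41.5 43.2 44.1]
bar 1574 [531.2 164.7  56.8] ((536.9526977539062, 152.94273376464844), (42.74809646606445, 109.32192993164062), 81.96401977539062) [49.9 57.9 59.9]
[540.55077702 175.22822139 196.16063068]
```

View pics/w3.png

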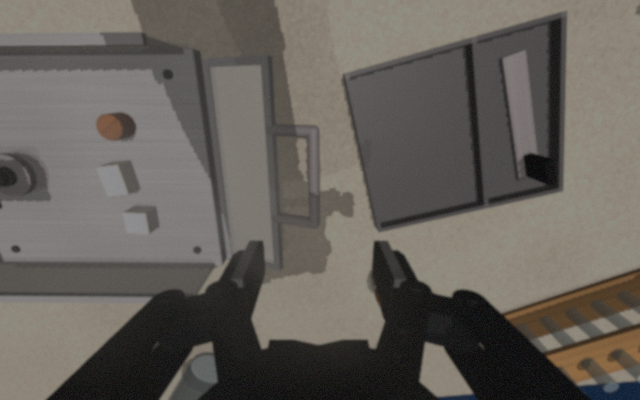

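```bash
python3 - <<'E'
from pl import *
plan([567.5,-45.5,110],1.42,7,0.7)
E
```

```text
t 7.8 from [540.6 175.2 196.2] op 0.7 F [ 0.4  0.  -0.9] turn [ 0.021  0.011 -0.009] dist [  26.9 -220.7  -86.2]
[[0.16,0.26,-0.61,0.03,0.02,0.03,0.7],[0.16,0.26,-0.61,0.03,0.02,0.03,0.7],[0.16,0.26,-0.61,0.03,0.02,0.03,0.7],[0.17,0.25,-0.61,0.03,0.02,0.03,0.7],[0.17,0.25,-0.61,0.03,0.02,0.03,0.7],[0.17,0.25,-0.61,0.03,0.02,0.03,0.7],[0.17,0.25,-0.61,0.03,0.02,0.03,0.7]]
```

Emit:
step_arm(motion=[[0.16, 0.2, -0.61, 0.03, 0.02, 0.03, 0.7], [0.16, 0.25, -0.61, 0.03, 0.02, 0.03, 0.7], [0.16, 0.25, -0.61, 0.03, 0.02, 0.03, 0.7], [0.17, 0.25, -0.61, 0.03, 0.02, 0.03, 0.7], [0.17, 0.25, -0.61, 0.03, 0.02, 0.03, 0.7], [0.17, 0.25, -0.61, 0.03, 0.02, 0.03, 0.7], [0.17, 0.25, -0.61, 0.03, 0.02, 0.03, 0.7], [0, 0, 0, 0, 0, 0, 0.7]])

```text
time_s: 8.6
eef_pos: [563.2, -49.0, 96.5]
eef_rot: [0.707, -0.703, 0.058, -0.047]
ft_force: [-0.1, 1.4, 0.1]
opening: 0.7
```

```bash
python3 - <<'E'
from pl import *
plan([567.5,-45.5,24],1.42,4,0.65)
snap('wrist','w4')
E
```

```text
t 8.6 from [563.2 -49.   96.5] op 0.7 F [-0.1  1.4  0.1] turn [-0.006 -0.015 -0.003] dist [  4.3   3.5 -72.5]
[[0.02,0.36,0.02,-0.01,0.01,-0.05,0.65],[0.02,0.36,0.02,-0.01,0.01,-0.05,0.65],[0.02,0.36,0.02,-0.01,0.01,-0.05,0.65],[0.02,0.36,0.02,-0.01,0.01,-0.05,0.65]]
```

View pics/w4.png

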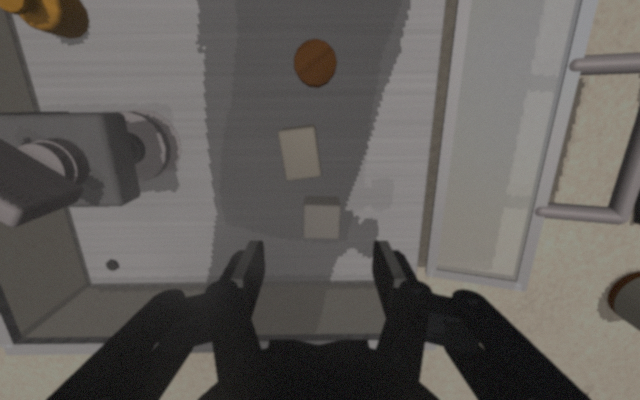

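Block A at (322,220) is centred between the jaws (262–378). Descending and gripping.

Emit:
step_arm(motion=[[0.02, 0.36, 0.02, 0, 0, -0.05, 0.65], [0.02, 0.36, 0.02, 0, 0, -0.05, 0.65], [0.02, 0.36, 0.02, 0, 0, -0.05, 0.65], [0.02, 0.32, 0.02, 0, 0, -0.05, 0.65], [0, 0, 0, 0, 0, 0, 0.2], [0, 0, 0, 0, 0, 0, 0.2], [0, 0, 0, 0, 0, 0, 0.2], [0, 0, 0, 0, 0, 0, 0.2]], squeeze=40)

```text
time_s: 9.45
eef_pos: [565.7, -36.2, 23.8]
eef_rot: [0.708, -0.703, 0.05, -0.05]
ft_force: [0.3, -0.7, -0.2]
opening: 0.321
```

Emit:
step_arm(motion=[[0, -0.4, 0, 0, 0, 0, 0.2], [0, -0.6, 0, 0, 0, 0, 0.2], [0, -0.7, 0, 0, 0, 0, 0.2], [0, -0.7, 0, 0, 0, 0, 0.2]])

```text
time_s: 9.85
eef_pos: [562.6, -35.6, 143.9]
eef_rot: [0.709, -0.702, 0.053, -0.047]
ft_force: [1.1, 0.2, -0.9]
opening: 0.318
```

```bash
python3 - <<'E'
from pl import *
s,p,M=st(); print(M.round(3))
plan([578,297.4,120],1.50,9,0.2)
E
```

```text
[[ 0.99  -0.008  0.141]
 [-0.141  0.011  0.99 ]
 [-0.009 -1.     0.01 ]]
t 9.8 from [562.6 -35.6 143.9] op 0.32 F [ 1.1  0.2 -0.9] turn [-0.011 -0.008  0.071] dist [ 15.4 333.  -23.9]
[[-0.07,0.06,0.74,-0.01,-0.1,-0.01,0.2],[-0.06,0.06,0.74,-0.01,-0.1,-0.01,0.2],[-0.06,0.06,0.74,-0.01,-0.1,-0.01,0.2],[-0.05,0.06,0.74,-0.01,-0.1,-0.01,0.2],[-0.05,0.06,0.74,-0.01,-0.1,-0.01,0.2],[-0.04,0.06,0.74,-0.01,-0.1,-0.01,0.2],[-0.04,0.06,0.74,-0.01,-0.1,-0.01,0.2],[-0.03,0.05,0.74,-0.01,-0.1,-0.01,0.2]]
[[-0.02,0.05,0.74,-0.01,-0.1,-0.01,0.2]]
```

Emit:
step_arm(motion=[[-0.07, 0.06, 0.74, 0, -0.1, 0, 0.2], [-0.06, 0.06, 0.74, 0, -0.1, 0, 0.2], [-0.06, 0.06, 0.74, 0, -0.1, 0, 0.2], [-0.05, 0.06, 0.74, 0, -0.1, 0, 0.2], [-0.05, 0.06, 0.74, 0, -0.1, 0, 0.2], [-0.04, 0.06, 0.74, 0, -0.1, 0, 0.2], [-0.04, 0.06, 0.74, 0, -0.1, 0, 0.2], [-0.03, 0.05, 0.74, 0, -0.1, 0, 0.2]])

```text
time_s: 10.65
eef_pos: [583.8, 267.3, 136.8]
eef_rot: [0.71, -0.703, 0.025, -0.034]
ft_force: [0.6, -1.5, -0.2]
opening: 0.317
```

```bash
python3 - <<'E'
from pl import *
plan([578,297.4,45],1.50,3,0.2)
E
```

```text
t 10.7 from [583.8 267.3 136.8] op 0.32 F [ 0.6 -1.5 -0.2] turn [-0.008  0.013  0.013] dist [ -5.8  30.1 -91.8]
[[-0.06,0.61,0.19,-0.04,-0.05,0.05,0.2],[-0.06,0.61,0.19,-0.04,-0.05,0.05,0.2],[-0.06,0.61,0.2,-0.04,-0.05,0.05,0.2]]
```

Emit:
step_arm(motion=[[-0.06, 0.61, 0.19, -0.04, -0.05, 0.05, 0.2], [-0.06, 0.61, 0.19, -0.04, -0.05, 0.05, 0.2], [-0.06, 0.61, 0.2, -0.04, -0.05, 0.05, 0.2], [0, 0.3, 0, 0, 0, 0, 0.2], [0, 0.25, 0, 0, 0, 0, 0.2], [0, 0.1, 0, 0, 0, 0, 0.2]])

```text
time_s: 11.25
eef_pos: [579.9, 305.3, 14.1]
eef_rot: [0.708, -0.706, 0.02, -0.025]
ft_force: [0.7, -0.5, 0.2]
opening: 0.317
```

Emit:
step_arm(motion=[[0, 0.05, 0, 0, 0, 0, 0.2], [0, 0, 0, 0, 0, 0, 0.55], [0, 0, 0, 0, 0, 0, 0.55], [0, 0, 0, 0, 0, 0, 0.55], [0, -0.4, 0, 0, 0, 0, 0.6], [0, -0.7, 0, 0, 0, 0, 0.65], [0, -0.9, 0, 0, 0, 0, 0.65], [0, -0.5, 0, 0, 0, 0, 0.65]])

```text
time_s: 12.05
eef_pos: [579.3, 302.5, 141.7]
eef_rot: [0.708, -0.706, 0.021, -0.026]
ft_force: [0.9, 0.8, -0.0]
opening: 0.655
```

```bash
python3 - <<'E'
from m import *
from pl import plan
p,d,f,cx,cy,T=avg('wrist',1); cv2.imwrite('pics/w5.png',p[:,:,::-1])
P=cloud(d,f,cx,cy,T); z=P[...,2]; x,y=P[...,0],P[...,1]; ok=d>0
def rc(name,m):
  q=P[m]; print(name,len(q),cv2.minAreaRect(q[:,:2].astype(np.float32)), np.percentile(q[:,2],[5,50,95]).round(1)) if len(q) else print(name,0)
for n,c in [('C',(515,-54)),('B',(459,-34))]: rc(n,ok&(z>40)&(z<48)&(np.hypot(x-c[0],y-c[1])<40))
rc('A',ok&(z>25)&(z<35)&(np.hypot(x-578,y-297)<40))
plan([514.4,-53.8,110],1.55,9,0.7)
E
```

```text
C 0
B 0
A 828 ((583.8649291992188, 305.1241455078125), (28.13988494873047, 27.776397705078125), 85.99776458740234) [27.6 29.3 30.4]
t 12.1 from [580.7 302.9 145.6] op 0.65 F [1.1 0.4 2.4] turn [-0.004  0.012  0.047] dist [ -66.3 -356.7  -35.6]
[[-0.09,0.07,-0.8,-0.01,-0.06,0.02,0.7],[-0.1,0.07,-0.8,-0.01,-0.06,0.02,0.7],[-0.1,0.08,-0.8,-0.01,-0.06,0.02,0.7],[-0.11,0.08,-0.8,-0.01,-0.06,0.02,0.7],[-0.11,0.08,-0.8,-0.01,-0.06,0.02,0.7],[-0.11,0.08,-0.8,-0.01,-0.06,0.02,0.7],[-0.12,0.08,-0.8,-0.01,-0.06,0.02,0.7],[-0.12,0.08,-0.8,-0.01,-0.06,0.02,0.7]]
[[-0.13,0.08,-0.8,-0.01,-0.06,0.02,0.7]]
```

View pics/w5.png

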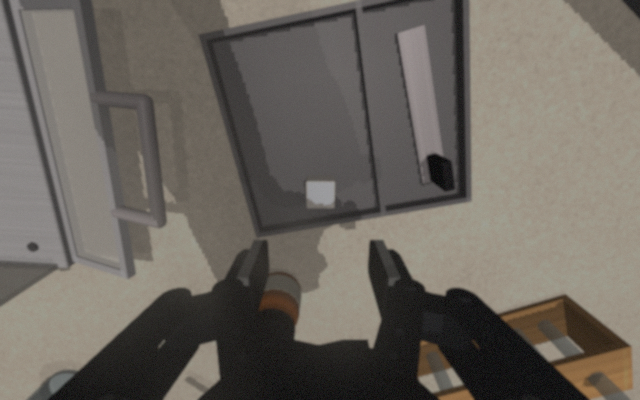

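A stands in the wide compartment at (321,194). On to C.

Emit:
step_arm(motion=[[-0.09, 0.0, -0.8, 0, -0.06, 0.02, 0.7], [-0.1, 0.0, -0.8, 0, -0.06, 0.02, 0.7], [-0.1, 0.0, -0.8, 0, -0.06, 0.02, 0.7], [-0.11, 0.05, -0.8, 0, -0.06, 0.02, 0.7], [-0.11, 0.05, -0.8, 0, -0.06, 0.02, 0.7], [-0.11, 0.08, -0.8, 0, -0.06, 0.02, 0.7], [-0.12, 0.08, -0.8, 0, -0.06, 0.02, 0.7], [-0.12, 0.08, -0.7, 0, -0.06, 0.02, 0.7]])

```text
time_s: 12.9
eef_pos: [525.4, -16.4, 133.6]
eef_rot: [0.709, -0.705, 0.002, -0.013]
ft_force: [1.1, -0.4, -0.5]
opening: 0.702
```

```bash
cat > look.py <<'E'
from m import *
def rc(P,name,m):
  q=P[m]; print(name,len(q),cv2.minAreaRect(q[:,:2].astype(np.float32)), np.percentile(q[:,2],[5,50,95]).round(1)) if len(q) else print(name,0)
def blobs(name,pic,lo=40,hi=48,box=None,mn=150):
  p,d,f,cx,cy,T=avg(name,1); cv2.imwrite(f'pics/{pic}.png',p[:,:,::-1])
  P=cloud(d,f,cx,cy,T); z=P[...,2]; ok=(d>0)&(z>lo)&(z<hi)
  if box: ok&=(P[...,0]>box[0])&(P[...,0]<box[1])&(P[...,1]>box[2])&(P[...,1]<box[3])
  n,lab,stt,cen=cv2.connectedComponentsWithStats(ok.astype(np.uint8))
  for i in range(1,n):
    if stt[i,4]>mn: rc(P,tuple(cen[i].round(0)),lab==i)
  return p,P
E
python3 - <<'E'
from look import *
from pl import plan
blobs('wrist','w6',box=(400,620,-150,60))
plan([514.4,-53.8,26],1.55,5,0.65)
E
```

```text
(np.float64(292.0), np.float64(118.0)) 966 ((458.8874816894531, -35.095436096191406), (27.20221710205078, 26.248945236206055), 88.91079711914062) [43.1 44.4 45.5]
(np.float64(273.0), np.float64(185.0)) 1222 ((514.7103271484375, -54.40717315673828), (26.290390014648438, 35.73851013183594), 88.87925720214844) [42.8 44.3 45.4]
t 12.9 from [524.6 -20.5 132.8] op 0.7 F [ 0.1 -5.1 -0.2] turn [-0.004  0.014  0.002] dist [ -10.2  -33.3 -106.8]
[[-0.04,0.43,-0.14,-0.01,0.0,0.04,0.65],[-0.04,0.43,-0.14,-0.01,0.0,0.04,0.65],[-0.04,0.43,-0.14,-0.01,0.0,0.04,0.65],[-0.04,0.43,-0.13,-0.01,0.0,0.04,0.65],[-0.04,0.43,-0.13,-0.01,0.0,0.04,0.65]]
```

View pics/w6.png

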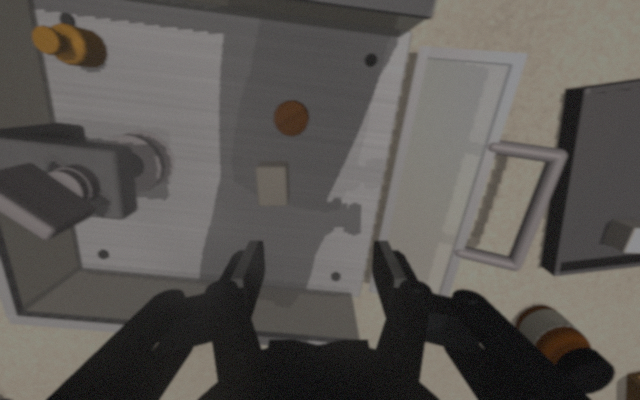

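C at (273,185) and the disc at (292,118) haven't moved. Moving sideways first, then down.

Emit:
step_arm(motion=[[-0.1, 0.3, -0.34, 0, 0, 0.06, 0.65], [-0.1, 0.3, -0.34, 0, 0, 0.06, 0.65], [0, 0.5, 0, 0, 0, 0.06, 0.65], [0, 0.4, 0, 0, 0, 0, 0.65]])

```text
time_s: 13.35
eef_pos: [517.1, -60.1, 60.7]
eef_rot: [0.707, -0.707, 0.007, -0.013]
ft_force: [0.8, -0.2, -0.0]
opening: 0.651
```

```bash
python3 - <<'E'
from pl import plan
plan([514.4,-54.2,24],1.55,2,0.65)
E
```

```text
t 13.3 from [517.1 -60.1  60.7] op 0.65 F [ 0.8 -0.2 -0. ] turn [0.    0.009 0.007] dist [ -2.7   5.9 -36.7]
[[-0.03,0.37,0.06,0.0,-0.05,0.06,0.65],[-0.03,0.37,0.06,0.0,-0.05,0.06,0.65]]
```

Emit:
step_arm(motion=[[-0.03, 0.37, 0.06, 0, -0.05, 0.06, 0.65], [-0.03, 0.36, 0.06, 0, -0.05, 0.06, 0.65], [0, 0, 0, 0, 0, 0, 0.2], [0, 0, 0, 0, 0, 0, 0.2], [0, 0, 0, 0, 0, 0, 0.2], [0, 0, 0, 0, 0, 0, 0.2]])

```text
time_s: 13.95
eef_pos: [515.2, -54.9, 24.5]
eef_rot: [-0.707, 0.707, -0.007, 0.008]
ft_force: [0.6, 0.4, -1.2]
opening: 0.292
```

Emit:
step_arm(motion=[[0, -0.4, 0, 0, 0, 0, 0.2], [0, -0.6, 0, 0, 0, 0, 0.2], [0, -0.7, 0, 0, 0, 0, 0.2], [0, -0.7, 0, 0, 0, 0, 0.2]])

```text
time_s: 14.35
eef_pos: [512.5, -54.1, 145.8]
eef_rot: [0.707, -0.707, 0.009, -0.007]
ft_force: [0.2, -0.5, -0.5]
opening: 0.295
```

```bash
python3 - <<'E'
from pl import plan
plan([526,289,120],1.6,8,0.2)
E
```

```text
t 14.3 from [512.5 -54.1 145.8] op 0.29 F [ 0.2 -0.5 -0.5] turn [-0.001 -0.003  0.051] dist [ 13.5 343.1 -25.8]
[[0.01,0.07,0.86,0.0,-0.08,0.0,0.2],[0.02,0.07,0.86,0.0,-0.08,0.0,0.2],[0.03,0.07,0.86,0.0,-0.08,0.0,0.2],[0.03,0.06,0.86,0.0,-0.08,0.0,0.2],[0.04,0.06,0.86,0.0,-0.08,0.0,0.2],[0.04,0.06,0.86,0.0,-0.08,0.0,0.2],[0.05,0.06,0.86,0.0,-0.08,0.0,0.2],[0.05,0.06,0.86,0.0,-0.08,0.0,0.2]]
```

Emit:
step_arm(motion=[[0.01, 0, 0.86, 0, -0.08, 0, 0.2], [0.02, 0, 0.86, 0, -0.08, 0, 0.2], [0.03, 0, 0.86, 0, -0.08, 0, 0.2], [0.03, 0.06, 0.86, 0, -0.08, 0, 0.2], [0.04, 0.06, 0.86, 0, -0.08, 0, 0.2], [0.04, 0.06, 0.86, 0, -0.08, 0, 0.2], [0.05, 0.1, 0.7, 0, -0.08, 0, 0.2], [0.05, 0.1, 0.4, 0, -0.08, 0, 0.2]])

```text
time_s: 15.15
eef_pos: [535.7, 266.5, 141.8]
eef_rot: [-0.706, 0.708, 0.016, -0.0]
ft_force: [0.3, 0.2, -0.4]
opening: 0.295
```

```bash
python3 - <<'E'
from pl import plan
plan([526,289,14],1.6,4,0.2)
E
```

```text
t 15.2 from [535.7 266.5 141.8] op 0.29 F [ 0.3  0.2 -0.4] turn [0.002 0.022 0.006] dist [  -9.7   22.5 -127.8]
[[-0.06,0.64,0.12,0.01,-0.02,0.07,0.2],[-0.06,0.64,0.11,0.01,-0.02,0.07,0.2],[-0.05,0.64,0.11,0.01,-0.02,0.07,0.2],[-0.05,0.64,0.11,0.01,-0.02,0.07,0.2]]
```

Emit:
step_arm(motion=[[-0.06, 0.64, 0.11, 0, 0, 0.07, 0.2], [-0.06, 0.64, 0.11, 0, 0, 0.07, 0.2], [-0.05, 0.64, 0.11, 0, 0, 0.07, 0.2], [-0.05, 0.45, 0.1, 0, 0, 0.07, 0.2], [0, 0.1, 0, 0, 0, 0, 0.2]])

```text
time_s: 15.65
eef_pos: [528.3, 293.3, 19.0]
eef_rot: [0.707, -0.707, -0.013, 0.008]
ft_force: [0.2, -0.9, -0.1]
opening: 0.298
```

Emit:
step_arm(motion=[[0, 0.15, 0, 0, 0, 0, 0.2], [0, 0, 0, 0, 0, 0, 0.55], [0, 0, 0, 0, 0, 0, 0.55], [0, 0, 0, 0, 0, 0, 0.55], [0, -0.4, 0, 0, 0, 0, 0.6], [0, -0.7, 0, 0, 0, 0, 0.65], [0, -0.9, 0, 0, 0, 0, 0.65], [0, -0.5, 0, 0, 0, 0, 0.65]])

```text
time_s: 16.45
eef_pos: [528.5, 291.8, 143.6]
eef_rot: [0.707, -0.707, -0.013, 0.006]
ft_force: [-0.5, 0.9, 0.1]
opening: 0.653
```

```bash
python3 - <<'E'
from look import *
from pl import plan
blobs('wrist','w7',lo=24,hi=34,box=(430,630,200,370))
plan([458.8,-35,120],1.55,8,0.65)
E
```

```text
(np.float64(320.0), np.float64(188.0)) 983 ((528.937744140625, 294.0177001953125), (35.96773910522461, 25.221939086914062), 0.96932452917099) [27.7 29.3 30.4]
(np.float64(329.0), np.float64(239.0)) 713 ((583.9247436523438, 304.9877624511719), (28.172649383544922, 28.257495880126953), 85.55948638916016) [26.7 29.2 30.3]
t 16.5 from [530.  292.3 147.4] op 0.65 F [1.7 0.  4.2] turn [-0.002  0.014 -0.048] dist [ -71.2 -327.3  -27.4]
[[-0.2,0.06,-0.81,0.0,0.07,0.02,0.65],[-0.2,0.07,-0.81,0.0,0.07,0.02,0.65],[-0.19,0.07,-0.82,0.0,0.07,0.02,0.65],[-0.19,0.07,-0.82,0.0,0.07,0.02,0.65],[-0.18,0.07,-0.82,0.0,0.07,0.02,0.65],[-0.18,0.07,-0.82,0.0,0.07,0.02,0.65],[-0.17,0.07,-0.82,0.0,0.07,0.02,0.65],[-0.17,0.07,-0.82,0.0,0.07,0.02,0.65]]
```

View pics/w7.png

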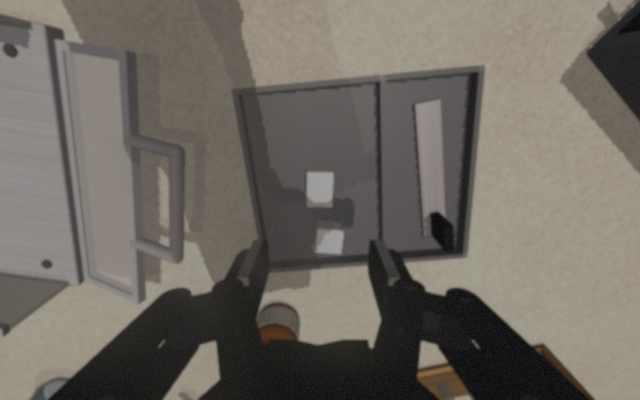

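Both blocks A (329,239) and C (320,188) are in the tray. Now the disc.

Emit:
step_arm(motion=[[-0.2, 0, -0.81, 0, 0.07, 0.02, 0.65], [-0.2, 0, -0.81, 0, 0.07, 0.02, 0.65], [-0.19, 0.03, -0.82, 0, 0.07, 0.02, 0.65], [-0.19, 0.06, -0.82, 0, 0.07, 0.02, 0.65], [-0.18, 0.07, -0.82, 0, 0.07, 0.02, 0.65], [-0.18, 0.07, -0.82, 0, 0.07, 0.02, 0.65], [-0.17, 0.07, -0.8, 0, 0.07, 0.02, 0.65], [-0.17, 0.07, -0.7, 0, 0.07, 0.02, 0.65]])

```text
time_s: 17.3
eef_pos: [462.7, -36.2, 136.4]
eef_rot: [0.708, -0.706, -0.003, -0.012]
ft_force: [0.3, 0.2, 0.6]
opening: 0.651
```

```bash
python3 - <<'E'
from look import *
from pl import plan
blobs('wrist','w8',box=(380,620,-150,60))
plan([458.8,-35,60],1.55,2,0.65)
E
```

```text
(np.float64(319.0), np.float64(190.0)) 753 ((458.76708984375, -34.96998596191406), (26.375329971313477, 27.327680587768555), 89.30570983886719) [42.9 44.4 45.5]
t 17.4 from [461.8 -40.1 135.9] op 0.65 F [-0.3 -3.9 -2. ] turn [ 0.     0.021 -0.005] dist [ -3.    5.1 -75.9]
[[-0.05,0.76,0.05,0.0,0.03,0.13,0.65],[-0.04,0.76,0.05,0.0,0.03,0.13,0.65]]
```

Emit:
step_arm(motion=[[-0.04, 0.6, 0.05, 0, 0.03, 0.1, 0.65], [-0.03, 0.6, 0.03, 0, 0.03, 0.1, 0.65], [0, 0.5, 0.02, 0, 0, 0.05, 0.65], [0, 0.3, 0, 0, 0, 0, 0.65]])

```text
time_s: 17.75
eef_pos: [463.4, -40.7, 38.8]
eef_rot: [-0.705, 0.709, -0.006, 0.015]
ft_force: [0.1, 0.1, -0.2]
opening: 0.654
```

```bash
python3 - <<'E'
from pl import plan
plan([458.8,-35,24],1.55,1,0.65)
E
```

```text
t 17.8 from [463.4 -40.7  38.8] op 0.65 F [ 0.1  0.1 -0.2] turn [0.005 0.012 0.008] dist [ -4.6   5.7 -14.8]
[[-0.1,0.29,0.11,0.06,-0.1,0.16,0.65]]
```

Emit:
step_arm(motion=[[-0.1, 0.29, 0.11, 0.06, -0.1, 0.1, 0.65], [0, 0, 0, 0, 0, 0, 0.2], [0, 0, 0, 0, 0, 0, 0.2], [0, 0, 0, 0, 0, 0, 0.2], [0, 0, 0, 0, 0, 0, 0.2], [0, -0.4, 0, 0, 0, 0, 0.2], [0, -0.6, 0, 0, 0, 0, 0.2], [0, -0.7, 0, 0, 0, 0, 0.2]])

```text
time_s: 18.55
eef_pos: [456.3, -34.1, 109.5]
eef_rot: [0.708, -0.707, 0.007, -0.007]
ft_force: [0.5, 0.4, 0.1]
opening: 0.313
```

```bash
python3 - <<'E'
from pl import plan
plan([477,286,120],1.6,8,0.2)
E
```

```text
t 18.6 from [456.3 -34.1 109.5] op 0.31 F [0.5 0.4 0.1] turn [-0.002  0.     0.049] dist [ 20.7 320.1  10.5]
[[0.04,-0.02,0.8,0.0,-0.08,0.0,0.2],[0.04,-0.03,0.8,0.0,-0.08,0.0,0.2],[0.05,-0.03,0.8,0.0,-0.08,0.0,0.2],[0.05,-0.03,0.8,0.0,-0.08,0.0,0.2],[0.06,-0.03,0.8,0.0,-0.08,0.0,0.2],[0.06,-0.03,0.8,0.0,-0.08,0.0,0.2],[0.07,-0.03,0.8,0.0,-0.08,0.0,0.2],[0.07,-0.03,0.8,0.0,-0.08,0.0,0.2]]
```

Emit:
step_arm(motion=[[0.04, -0.3, 0.6, 0, -0.08, 0, 0.2], [0.04, -0.2, 0.8, 0, -0.08, 0, 0.2], [0.05, 0, 0.8, 0, -0.08, 0, 0.2], [0.05, 0, 0.8, 0, -0.08, 0, 0.2], [0.06, 0, 0.8, 0, -0.08, 0, 0.2], [0.06, 0, 0.8, 0, -0.08, 0, 0.2], [0.07, 0, 0.8, 0, -0.08, 0, 0.2], [0.07, 0.1, 0.6, 0, -0.08, 0, 0.2]])

```text
time_s: 19.35
eef_pos: [486.0, 273.5, 144.4]
eef_rot: [-0.707, 0.707, 0.017, -0.001]
ft_force: [0.6, -1.0, 0.1]
opening: 0.313
```

```bash
python3 - <<'E'
from pl import plan
plan([477,286,16],1.6,4,0.2)
E
```

```text
t 19.4 from [486.  273.5 144.4] op 0.31 F [ 0.6 -1.   0.1] turn [0.001 0.023 0.004] dist [  -9.    12.5 -128.4]
[[-0.06,0.64,0.06,0.0,-0.01,0.07,0.2],[-0.05,0.64,0.06,0.0,-0.01,0.07,0.2],[-0.05,0.64,0.06,0.0,-0.01,0.07,0.2],[-0.05,0.64,0.06,0.0,-0.01,0.07,0.2]]
```

Emit:
step_arm(motion=[[-0.06, 0.64, 0.06, 0, 0, 0.07, 0.2], [-0.05, 0.64, 0.06, 0, 0, 0.07, 0.2], [-0.05, 0.6, 0.06, 0, 0, 0.07, 0.2], [-0.05, 0.45, 0.06, 0, 0, 0.07, 0.2], [0, 0.15, 0, 0, 0, 0, 0.2]])

```text
time_s: 19.85
eef_pos: [479.4, 291.9, 20.7]
eef_rot: [0.708, -0.706, -0.014, 0.009]
ft_force: [0.1, -0.2, 0.3]
opening: 0.31
```

Emit:
step_arm(motion=[[0, 0.18, 0, 0, 0, 0, 0.2], [0, 0, 0, 0, 0, 0, 0.55], [0, 0, 0, 0, 0, 0, 0.55], [0, 0, 0, 0, 0, 0, 0.55], [0, -0.4, 0, 0, 0, 0, 0.6], [0, -0.7, 0, 0, 0, 0, 0.65], [0, -0.9, 0, 0, 0, 0, 0.65], [0, -0.9, 0, 0, 0, 0, 0.65]])

```text
time_s: 20.65
eef_pos: [477.3, 290.1, 160.3]
eef_rot: [0.707, -0.707, -0.013, 0.009]
ft_force: [1.5, -1.1, 0.5]
opening: 0.648
```

```bash
python3 - <<'E'
from look import *
from pl import plan
p,P=blobs('wrist','w9',lo=24,hi=52,box=(430,630,200,470))
I=p.astype(int); z=P[...,2]
# blade strip: bright in narrow compartment
m=(z>7)&(z<16)&(I.min(2)>75)&(P[...,0]>425)&(P[...,0]<610)&(P[...,1]>368)&(P[...,1]<436)
m=cv2.morphologyEx(m.astype(np.uint8),cv2.MORPH_OPEN,np.ones((3,3)))
n,lab,stt,cen=cv2.connectedComponentsWithStats(m); i=1+stt[1:,4].argmax(); rc(P,'strip',lab==i)
E
```

```text
(np.float64(320.0), np.float64(186.0)) 569 ((479.6765441894531, 292.371826171875), (26.848772048950195, 26.452245712280273), 2.5529165267944336) [27.7 29.3 30.5]
(np.float64(320.0), np.float64(229.0)) 760 ((528.8071899414062, 293.8358154296875), (36.765506744384766, 25.51582908630371), 1.1715277433395386) [27.7 29.3 30.4]
(np.float64(431.0), np.float64(269.0)) 434 ((568.0592651367188, 416.3964538574219), (29.233224868774414, 10.266509056091309), 12.278457641601562) [26.6 44.9 48. ]
(np.float64(328.0), np.float64(273.0)) 566 ((583.9035034179688, 304.959228515625), (28.0368709564209, 29.00836181640625), 86.77149200439453) [26.3 29.2 30.4]
strip 2268 ((514.0093383789062, 405.2154235839844), (138.8452911376953, 24.48645782470703), 12.141186714172363) [10.  11.3 12.5]
```

View pics/w9.png

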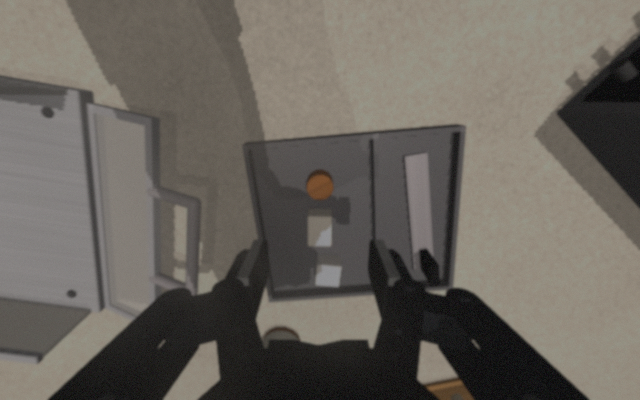

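All three samples stand in the wide compartment: (320,186), (320,229), (328,273). The strip measures 139×24.5 at 12.1°, and its tab position agrees. Going to the tab.

```bash
python3 - <<'E'
from pl import plan
plan([567.8,416.5,110],1.782,6,0.4)
E
```

```text
t 20.7 from [480.4 291.2 169.2] op 0.65 F [ 1.9 -0.   7.5] turn [-0.005  0.015  0.18 ] dist [ 87.4 125.3 -59.2]
[[0.3,0.2,0.41,0.0,-0.37,0.03,0.4],[0.31,0.2,0.4,0.0,-0.37,0.03,0.4],[0.33,0.2,0.39,0.0,-0.37,0.03,0.4],[0.34,0.2,0.38,0.0,-0.37,0.03,0.4],[0.35,0.2,0.37,0.0,-0.37,0.03,0.4],[0.36,0.2,0.36,0.0,-0.37,0.03,0.4]]
```

Emit:
step_arm(motion=[[0.3, 0.2, 0.41, 0, -0.37, 0.03, 0.4], [0.31, 0.2, 0.4, 0, -0.37, 0.03, 0.4], [0.33, 0.2, 0.39, 0, -0.37, 0.03, 0.4], [0.34, 0.2, 0.38, 0, -0.37, 0.03, 0.4], [0.35, 0.2, 0.37, 0, -0.37, 0.03, 0.4], [0.36, 0.2, 0.36, 0, -0.37, 0.03, 0.4], [0, 0, 0, 0, 0, 0, 0.4]])

```text
time_s: 21.4
eef_pos: [578.3, 423.4, 122.4]
eef_rot: [0.706, -0.7, -0.083, 0.068]
ft_force: [-0.6, 0.2, -0.2]
opening: 0.4
```

```bash
python3 - <<'E'
from look import *
from pl import plan
p,P=blobs('wrist','w10',lo=36,hi=52,box=(500,630,370,470))
plan([567.8,416.5,50],1.782,2,0.4)
E
```

```text
(np.float64(312.0), np.float64(187.0)) 435 ((567.8958129882812, 416.6173400878906), (27.2493896484375, 9.890039443969727), 11.897780418395996) [42.  47.1 48.3]
t 21.4 from [578.1 422.7 123.9] op 0.4 F [-0.4 -0.7  0.4] turn [-0.01   0.022 -0.002] dist [-10.3  -6.2 -73.9]
[[-0.13,0.74,-0.04,-0.03,0.01,0.14,0.4],[-0.12,0.74,-0.04,-0.03,0.01,0.14,0.4]]
```

View pics/w10.png

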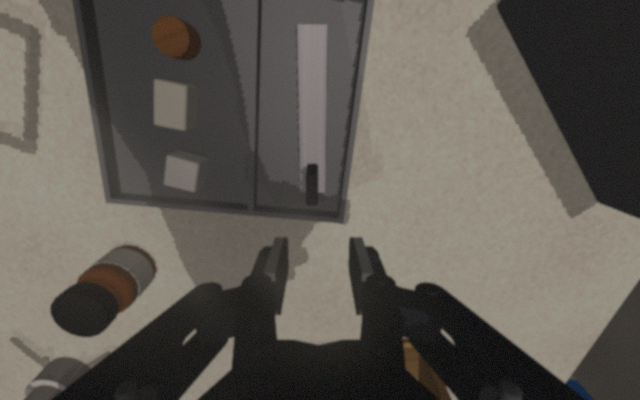

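The tab sits at (312,187), upright in the jaw direction and confirmed at (567.9,416.6). Descending.

Emit:
step_arm(motion=[[-0.13, 0.7, -0.04, -0.03, 0, 0.14, 0.4], [-0.12, 0.7, -0.04, -0.03, 0, 0.14, 0.4], [0, 0.2, 0, 0, 0, 0, 0.4]])

```text
time_s: 21.75
eef_pos: [570.7, 416.7, 48.6]
eef_rot: [0.704, -0.702, -0.078, 0.071]
ft_force: [-0.8, 0.7, -0.2]
opening: 0.398
```

```bash
python3 - <<'E'
from pl import plan
plan([567.8,416.5,21],1.782,2,0.4)
E
```

```text
t 21.8 from [570.7 416.7  48.6] op 0.4 F [-0.8  0.7 -0.2] turn [-0.004  0.009  0.   ] dist [ -2.9  -0.2 -27.6]
[[-0.03,0.28,0.0,-0.01,0.0,0.06,0.4],[-0.03,0.28,0.0,-0.01,0.0,0.06,0.4]]
```

Emit:
step_arm(motion=[[-0.03, 0.28, 0, 0, 0, 0.06, 0.4], [-0.03, 0.26, 0, 0, 0, 0.06, 0.4], [0, 0, 0, 0, 0, 0, 0], [0, 0, 0, 0, 0, 0, 0], [0, 0, 0, 0, 0, 0, 0], [0, 0, 0, 0, 0, 0, 0]], squeeze=60)

```text
time_s: 22.35
eef_pos: [570.3, 416.3, 26.0]
eef_rot: [0.705, -0.702, -0.076, 0.072]
ft_force: [-0.0, -0.1, -1.5]
opening: 0.103
```

```bash
python3 - <<'E'
from pl import *
s,p,M=st(); print(p.round(1),M.round(3),s['opening'],s['ft_force'].round(1))
E
```

```text
[570.3 416.3  26. ] [[ 0.978  0.006 -0.208]
 [ 0.208  0.004  0.978]
 [ 0.007 -1.     0.003]] 0.10324213257019375 [-0.  -0.1 -1.5]
```

Emit:
step_arm(motion=[[0, -0.2, 0, 0, 0, 0, 0], [0, -0.4, 0, 0, 0, 0, 0], [0, -0.6, 0, 0, 0, 0, 0], [0, -0.6, 0, 0, 0, 0, 0], [0, -0.6, 0, 0, 0, 0, 0], [0, -0.6, 0, 0, 0, 0, 0]])

```text
time_s: 22.95
eef_pos: [567.4, 414.8, 181.1]
eef_rot: [0.704, -0.702, -0.074, 0.073]
ft_force: [0.3, 1.1, -0.6]
opening: 0.105
```

```bash
python3 - <<'E'
from pl import plan
plan([515.2,-12.6,165],3.002,24,0)
from look import *
snap('side','s4')
E
```

```text
t 22.9 from [567.4 414.8 181.1] op 0.11 F [ 0.3  1.1 -0.6] turn [-0.003 -0.     1.222] dist [ -52.2 -427.4  -16.1]
[[-0.12,0.01,-0.34,0.0,-0.64,0.0,0],[-0.13,0.01,-0.33,0.0,-0.64,0.0,0],[-0.15,0.01,-0.33,0.0,-0.64,0.0,0],[-0.17,0.01,-0.32,0.0,-0.64,0.0,0],[-0.18,0.01,-0.31,0.0,-0.64,0.0,0],[-0.2,0.01,-0.3,0.0,-0.64,0.0,0],[-0.21,0.01,-0.29,0.0,-0.64,0.0,0],[-0.23,0.01,-0.28,0.0,-0.64,0.0,0]]
[[-0.24,0.01,-0.27,0.0,-0.64,0.0,0],[-0.25,0.01,-0.25,0.0,-0.64,0.0,0],[-0.27,0.01,-0.24,0.0,-0.64,0.0,0],[-0.28,0.01,-0.23,0.0,-0.64,0.0,0],[-0.29,0.01,-0.21,0.0,-0.64,0.0,0],[-0.3,0.01,-0.2,0.0,-0.64,0.0,0],[-0.31,0.01,-0.18,0.0,-0.64,0.0,0],[-0.32,0.01,-0.16,0.0,-0.64,0.0,0]]
[[-0.33,0.01,-0.15,0.0,-0.64,0.0,0],[-0.33,0.01,-0.13,0.0,-0.64,0.0,0],[-0.34,0.01,-0.11,0.0,-0.64,0.0,0],[-0.35,0.01,-0.1,0.0,-0.64,0.0,0],[-0.35,0.01,-0.08,0.0,-0.64,0.0,0],[-0.35,0.01,-0.06,0.0,-0.64,0.0,0],[-0.36,0.01,-0.04,0.0,-0.64,0.0,0],[-0.36,0.01,-0.02,0.0,-0.64,0.0,0]]
```

View pics/s4.png

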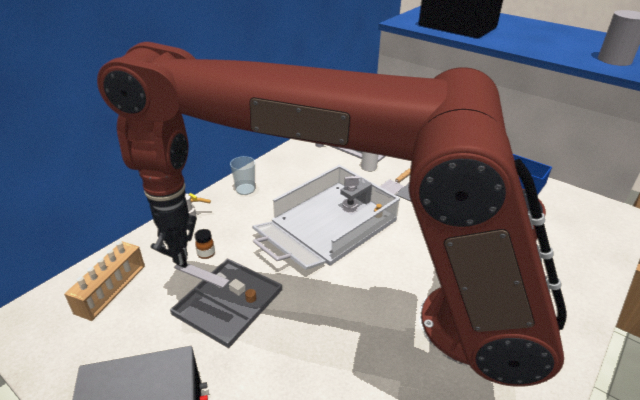

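The blade is held level, about (205,272).

Emit:
step_arm(motion=[[-0.12, 0.01, -0.34, 0, -0.64, 0, 0], [-0.13, 0.01, -0.33, 0, -0.64, 0, 0], [-0.15, 0.01, -0.33, 0, -0.64, 0, 0], [-0.17, 0.01, -0.32, 0, -0.64, 0, 0], [-0.18, 0.01, -0.31, 0, -0.64, 0, 0], [-0.2, 0.01, -0.3, 0, -0.64, 0, 0], [-0.21, 0.01, -0.29, 0, -0.64, 0, 0], [-0.23, 0.01, -0.28, 0, -0.64, 0, 0]])

```text
time_s: 23.8
eef_pos: [555.4, 271.3, 194.9]
eef_rot: [0.673, -0.67, -0.231, 0.213]
ft_force: [0.2, 0.7, -0.2]
opening: 0.103
```

Emit:
step_arm(motion=[[-0.24, 0.01, -0.27, 0, -0.64, 0, 0], [-0.25, 0.01, -0.25, 0, -0.64, 0, 0], [-0.27, 0.01, -0.24, 0, -0.64, 0, 0], [-0.28, 0.01, -0.23, 0, -0.64, 0, 0], [-0.29, 0.01, -0.21, 0, -0.64, 0, 0], [-0.3, 0.01, -0.2, 0, -0.64, 0, 0], [-0.31, 0.01, -0.18, 0, -0.64, 0, 0], [-0.32, 0.01, -0.16, 0, -0.64, 0, 0]])

```text
time_s: 24.6
eef_pos: [543.2, 122.9, 197.3]
eef_rot: [-0.607, 0.611, 0.372, -0.347]
ft_force: [0.6, 0.5, -0.3]
opening: 0.105
```

```bash
python3 - <<'E'
from pl import plan
plan([515.2,-12.6,165],3.002,8,0)
E
```

```text
t 24.6 from [543.2 122.9 197.3] op 0.11 F [ 0.6  0.5 -0.3] turn [-0.019  0.031  0.365] dist [ -28.  -135.5  -32.3]
[[-0.33,0.07,-0.1,0.04,-0.57,0.04,0],[-0.34,0.07,-0.09,0.04,-0.57,0.04,0],[-0.34,0.08,-0.07,0.04,-0.57,0.04,0],[-0.34,0.08,-0.06,0.04,-0.57,0.04,0],[-0.34,0.08,-0.04,0.04,-0.57,0.04,0],[-0.35,0.08,-0.02,0.04,-0.57,0.04,0],[-0.35,0.08,-0.01,0.04,-0.57,0.04,0],[-0.35,0.08,0.01,0.04,-0.57,0.04,0]]
```

Emit:
step_arm(motion=[[-0.33, 0.07, -0.1, 0.05, -0.57, 0.05, 0], [-0.34, 0.07, -0.09, 0.05, -0.57, 0.05, 0], [-0.34, 0.08, -0.07, 0.05, -0.57, 0.05, 0], [-0.34, 0.08, -0.06, 0.05, -0.57, 0.05, 0], [-0.34, 0.08, -0.04, 0.05, -0.57, 0.05, 0], [-0.35, 0.08, -0.02, 0.05, -0.57, 0.05, 0], [-0.3, 0.08, -0.01, 0.05, -0.5, 0.05, 0], [-0.1, 0.0, 0.01, 0.05, -0.3, 0.05, 0]])

```text
time_s: 25.4
eef_pos: [519.4, -5.0, 176.8]
eef_rot: [-0.533, 0.54, 0.459, -0.462]
ft_force: [-0.4, 0.1, -1.4]
opening: 0.102
```

```bash
python3 - <<'E'
from pl import *
from look import *
plan([515.2,-12.6,80],3.002,4,0)
s,p0,M=st(); print(M.round(3))
p,P=blobs('wrist','w11',lo=100,hi=190,box=(420,600,-200,100))
E
```

```text
t 25.4 from [519.4  -5.  176.8] op 0.1 F [-0.4  0.1 -1.4] turn [0.009 0.004 0.013] dist [ -4.2  -7.6 -96.8]
[[-0.04,0.48,0.02,0.02,-0.04,-0.03,0],[-0.04,0.48,0.02,0.02,-0.04,-0.03,0],[-0.04,0.48,0.02,0.02,-0.04,-0.03,0],[-0.04,0.48,0.02,0.02,-0.04,-0.03,0]]
[[ 0.152  0.004 -0.988]
 [ 0.988 -0.01   0.152]
 [-0.009 -1.    -0.005]]
(np.float64(319.0), np.float64(117.0)) 10635 ((509.0724182128906, -68.06477355957031), (122.81808471679688, 24.103784561157227), 81.2750473022461) [163.9 165.2 167.3]
```

View pics/w11.png

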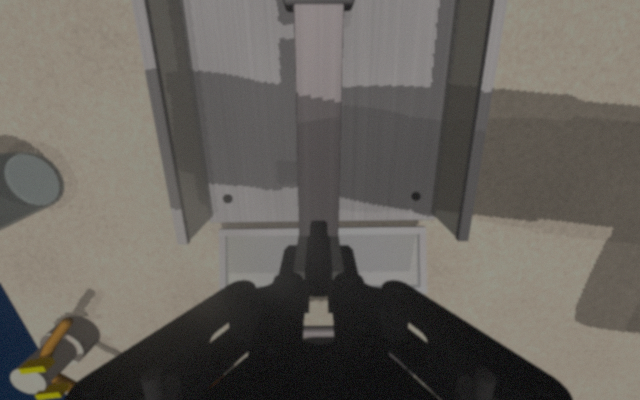

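The blade is held straight along the rig's middle (u≈319 from v=0 to 240). Checking its slope.

```bash
python3 - <<'E'
from pl import *
from look import *
s,p0,M=st()
p,P=blobs('wrist','w12',lo=100,hi=190,box=(420,600,-200,100))
X=np.array([np.cos(np.radians(-98)),np.sin(np.radians(-98))]); Y=np.array([-X[1],X[0]])
A=np.array([493,-171.])
z=P[...,2]; m=(z>150)&(z<180)&(P[...,0]>420)&(P[...,0]<600)&(P[...,1]<-25)&(P[...,1]>-200)
q=P[m]; a=(q[:,:2]-A)@X; b=(q[:,:2]-A)@Y
print(np.c_[a,b].min(0),np.c_[a,b].max(0)); print('slope',np.polyfit(a,q[:,2],1), 'side',np.polyfit(a,b,1))
t=p0[:2]-A; print('tcp rig',t@X,t@Y,p0[2])
E
```

```text
(np.float64(319.0), np.float64(117.0)) 10634 ((509.3244323730469, -68.02938842773438), (122.6860580444336, 24.103376388549805), 81.33193969726562) [164.3 165.6 167.7]
[-149.17368105  -10.73768687] [-42.77025216  14.22458464]
slope [1.23099898e-02 1.66750710e+02] side [-0.01403835  0.4356324 ]
tcp rig -167.8940694865593 3.1763578889950628 177.18953624409593
```

Emit:
step_arm(motion=[[-0.04, 0.48, 0.02, 0.02, -0.04, -0.03, 0], [-0.04, 0.48, 0.02, 0.02, -0.04, -0.03, 0], [-0.04, 0.48, 0.02, 0.02, -0.04, -0.03, 0], [-0.04, 0.48, 0.02, 0.02, -0.04, -0.03, 0], [0, 0.2, 0, 0, 0, 0, 0], [0, 0.2, 0, 0, 0, 0, 0], [0, 0.1, 0, 0, 0, 0, 0]])

```text
time_s: 26.2
eef_pos: [519.2, -10.6, 58.9]
eef_rot: [-0.532, 0.537, 0.466, -0.46]
ft_force: [0.1, 0.2, -0.6]
opening: 0.1
```

```bash
cat > rg.py <<'E'
from pl import *
X=np.array([np.cos(np.radians(-98)),np.sin(np.radians(-98))]); Y=np.array([-X[1],X[0]]); A=np.array([493,-171.])
def W(a,b): return A+a*X+b*Y
def rigpose():
    s,p,M=st(); t=p[:2]-A; print('t',round(s['time_s'],2),'rig',round(t@X,1),round(t@Y,1),'z',round(p[2],1),'F',s['ft_force'].round(1),'T',s['torque'].round(2),'op',round(s['opening'],3),'tooly',M[:,1].round(3),'yaw',round(np.arctan2(M[1,2],M[0,2]),3),'q6',s['joint_positions'][5].round(2))
E
python3 -c "
from rg import *
rigpose()
plan([*W(-160,0),42],3.002,2,0)"
```

```text
t 26.2 rig -162.5 3.6 z 58.9 F [ 0.1  0.2 -0.6] T [0.01 0.02 0.  ] op 0.1 tooly [ 0.011  0.    -1.   ] yaw 2.998 q6 -1.7
t 26.2 from [519.2 -10.6  58.9] op 0.1 F [ 0.1  0.2 -0.6] turn [-0.     0.011  0.004] dist [ -3.9  -2.  -16.9]
[[-0.03,0.17,0.04,0.07,-0.03,0.01,0],[-0.03,0.17,0.04,0.07,-0.03,0.01,0]]
```

Emit:
step_arm(motion=[[-0.03, 0.15, 0.04, 0.06, -0.03, 0, 0], [-0.03, 0.1, 0.04, 0.06, 0, 0, 0], [0, 0.05, 0, 0, 0, 0, 0], [0, 0.03, 0, 0, 0, 0, 0]])

```text
time_s: 26.6
eef_pos: [516.0, -13.2, 43.1]
eef_rot: [-0.533, 0.535, 0.465, -0.462]
ft_force: [0.1, 0.3, -1.3]
opening: 0.102
```

```bash
python3 -c "
from rg import *
rigpose()"
```

```text
t 26.6 rig -159.5 0.8 z 43.1 F [ 0.1  0.3 -1.3] T [ 0.01 -0.04 -0.01] op 0.102 tooly [ 0.003  0.001 -1.   ] yaw 3.001 q6 -1.71
```

Emit:
step_arm(motion=[[-0.2, 0, 0, 0, 0, 0, 0], [-0.25, 0, 0, 0, 0, 0, 0], [-0.25, 0, 0, 0, 0, 0, 0], [-0.25, 0, 0, 0, 0, 0, 0]])

```text
time_s: 27.0
eef_pos: [509.5, -63.3, 43.8]
eef_rot: [-0.533, 0.535, 0.465, -0.463]
ft_force: [-0.1, -0.2, -1.1]
opening: 0.098
```

```bash
python3 -c "
from rg import *
rigpose()"
```

```text
t 27.0 rig -109.0 1.3 z 43.8 F [-0.1 -0.2 -1.1] T [0.08 0.02 0.01] op 0.098 tooly [ 0.005  0.    -1.   ] yaw 3.002 q6 -1.81
```

Clean so far (tip about +18). Forward another 12 mm, then settle down on the plate.

Emit:
step_arm(motion=[[-0.18, 0, 0.02, 0.03, 0, 0, 0], [-0.02, 0.02, 0, 0, 0, 0, 0], [0, 0.03, 0, 0, 0, 0, 0], [0, 0.03, 0, 0, 0, 0, 0]])

```text
time_s: 27.4
eef_pos: [506.8, -76.9, 40.1]
eef_rot: [-0.534, 0.535, 0.464, -0.462]
ft_force: [-0.3, 0.2, -0.6]
opening: 0.102
```

```bash
python3 -c "
from rg import *
rigpose()"
```

```text
t 27.4 rig -95.1 0.6 z 40.1 F [-0.3  0.2 -0.6] T [ 0.05  0.03 -0.01] op 0.102 tooly [ 0.003  0.    -1.   ] yaw 2.998 q6 -1.83
```

Emit:
step_arm(motion=[[0, 0.02, 0, 0, 0, 0, 0], [0, 0, 0, 0, 0, 0, 0.35], [0, 0, 0, 0, 0, 0, 0.35], [0, 0, 0, 0, 0, 0, 0.35], [0, -0.2, 0, 0, 0, 0, 0.35], [0, -0.6, 0, 0, 0, 0, 0.35], [0, -0.8, 0, 0, 0, 0, 0.35], [0.5, -0.8, 0, 0, 0, 0, 0.35]])

```text
time_s: 28.2
eef_pos: [506.5, -50.6, 158.5]
eef_rot: [0.537, -0.532, -0.462, 0.464]
ft_force: [1.1, -0.3, -0.5]
opening: 0.348
```

```bash
cat > bl.py <<'E'
from rg import *
from look import *
def blade(pic):
    p,P=blobs('wrist',pic,lo=52,hi=70,box=(430,620,-140,60))
    I=p.astype(int); z=P[...,2]; a=(P[...,:2]-A)@X; b=(P[...,:2]-A)@Y
    m=(z>23.5)&(z<30)&(a>-200)&(a<-26)&(abs(b)<60)
    m=cv2.morphologyEx(m.astype(np.uint8),cv2.MORPH_OPEN,np.ones((3,3))); n,lab,s,c=cv2.connectedComponentsWithStats(m); k=lab==1+s[1:,4].argmax()
    print('strip a',np.percentile(a[k],[1,99]),'b',np.percentile(b[k],[2,98]),'side',np.polyfit(a[k],b[k],1),'z',np.polyfit(a[k],z[k],1))
    t=(z>52)&(z<70)&(a>-200)&(a<-50)&(abs(b)<60); print('tab',t.sum(),np.median(a[t]),np.median(b[t]),np.ptp(a[t]),np.percentile(z[t],90))
    # reference: plate, walls
    w=(z>80)&(z<90)&(a>-200)&(a<60); print('walls b',np.median(b[w&(b>60)]),np.median(b[w&(b<-60)]))
E
python3 -c "
from bl import *
rigpose(); blade('w13'); snap('side','s5')"
```

```text
t 28.2 rig -121.1 -3.4 z 158.5 F [ 1.1 -0.3 -0.5] T [-0.02 -0.08  0.03] op 0.348 tooly [-0.007  0.004 -1.   ] yaw 2.998 q6 -1.78
(np.float64(313.0), np.float64(165.0)) 359 ((506.1783142089844, -77.1260757446289), (27.426416397094727, 8.808246612548828), 81.66250610351562) [59.8 62.2 63.4]
strip a [-107.94642153  -26.14568959] b [-11.50779953  11.31261308] side [-0.00172869 -0.39625602] z [-2.18117840e-05  2.63749549e+01]
tab 359 -93.79686765094362 -0.09292674492559935 27.42061469381126 63.21500144783188
walls b 123.79521204753549 -122.8911938287148
```

View pics/w13.png

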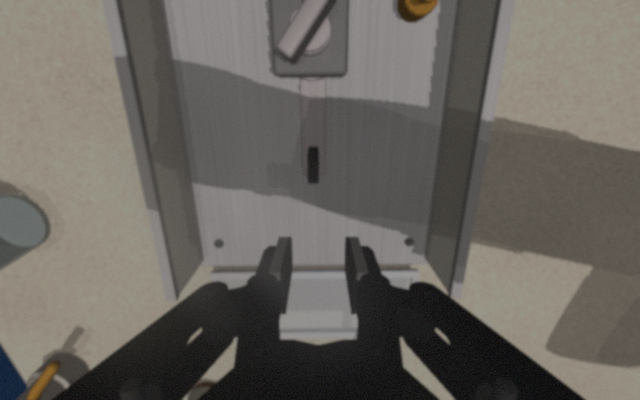

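The blade lies flat along the rig's middle (tab at (313,165), rig −94/0, so the tip is about +31). Next, the wing at (306,28).

```bash
python3 -c "
from rg import *
plan([493,-171.3,185],2.363,9,0.45)"
```

```text
t 28.3 from [509.8 -48.6 163.6] op 0.35 F [ 0.6 -0.3 -0.1] turn [-0.001  0.003 -0.639] dist [ -16.8 -122.7   21.4]
[[-0.28,-0.05,0.0,0.0,0.89,0.0,0.45],[-0.27,-0.05,-0.02,0.0,0.89,0.0,0.45],[-0.27,-0.05,-0.04,0.0,0.89,0.0,0.45],[-0.27,-0.05,-0.06,0.0,0.89,0.0,0.45],[-0.26,-0.05,-0.08,0.0,0.89,0.0,0.45],[-0.26,-0.05,-0.1,0.0,0.89,0.0,0.45],[-0.25,-0.05,-0.11,0.0,0.89,0.0,0.45],[-0.24,-0.05,-0.13,0.0,0.89,0.0,0.45]]
[[-0.23,-0.05,-0.15,0.0,0.89,0.0,0.45]]
```

Emit:
step_arm(motion=[[-0.28, -0.2, 0.0, 0, 0.89, 0, 0.45], [-0.27, -0.1, -0.02, 0, 0.89, 0, 0.45], [-0.27, -0.05, -0.04, 0, 0.89, 0, 0.45], [-0.27, -0.05, -0.06, 0, 0.89, 0, 0.45], [-0.26, -0.05, -0.08, 0, 0.89, 0, 0.45], [-0.26, 0, -0.1, 0, 0.89, 0, 0.45], [-0.25, 0, -0.11, 0, 0.89, 0, 0.45], [-0.24, 0, -0.13, 0, 0.89, 0, 0.45]])

```text
time_s: 29.1
eef_pos: [494.7, -159.5, 191.3]
eef_rot: [-0.643, 0.646, 0.293, -0.288]
ft_force: [-0.6, -0.7, 1.0]
opening: 0.449
```

```bash
cat > wg.py <<'E'
from rg import *
from look import *
def wing(pic,r=26,lo=137,k=2):
    q=[]
    for _ in range(k):
        p,P=blobs('wrist',pic,lo=1e5); z=P[...,2]
        q.append(P[(z>lo)&(z<147)&(np.hypot(P[...,0]-493,P[...,1]+171.3)<r)])
    q=np.vstack(q)[:,:2].astype(np.float32); rr=cv2.minAreaRect(q); l=cv2.fitLine(q,2,0,.01,.01).ravel()
    an=np.degrees(np.arctan2(l[1],l[0])); print('wing n',len(q),rr,'dir deg',an%180,'screw mod pi', np.radians((82-an)%180))
E
python3 -c "
from wg import *
rigpose(); wing('w14')
plan([493,-171.3,150],2.363,2,0.45)"
```

```text
t 29.1 rig -11.6 0.1 z 191.3 F [-0.6 -0.7  1. ] T [-0.05  0.03  0.02] op 0.449 tooly [ 0.008 -0.001 -1.   ] yaw 2.417 q6 -1.41
wing n 1536 ((493.1921081542969, -172.48980712890625), (43.681480407714844, 10.006075859069824), 45.55905532836914) dir deg 45.52438 screw mod pi 0.6366197
t 29.2 from [ 494.7 -160.2  191.2] op 0.45 F [ 0.5 -0.2 -0.6] turn [ 0.001  0.008 -0.054] dist [ -1.7 -11.1 -41.2]
[[-0.1,0.41,-0.06,0.04,0.34,0.03,0.45],[-0.09,0.41,-0.06,0.04,0.34,0.03,0.45]]
```

View pics/w14.png

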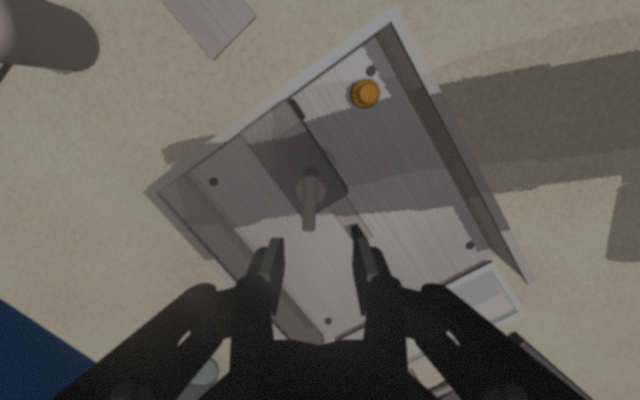

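The wing at (310,205) is vertical in the picture, so the jaws are aligned; centre (493.2,−172.4), direction 45.5°, so screw ≈0.64 rad. Descending.

Emit:
step_arm(motion=[[-0.12, 0.3, -0.06, 0.04, 0.34, 0.03, 0.45], [-0.1, 0.3, -0.06, 0.04, 0.34, 0.03, 0.45], [0, 0.1, 0, 0, 0, 0, 0.45]])

```text
time_s: 29.5
eef_pos: [491.9, -172.4, 153.8]
eef_rot: [0.652, -0.652, -0.273, 0.273]
ft_force: [-0.4, 0.1, -0.4]
opening: 0.445
```

```bash
python3 -c "
from wg import *
rigpose(); 
plan([493.2,-172.3,113],2.365,2,0.45)"
```

```text
t 29.5 rig 1.6 -0.9 z 153.8 F [-0.4  0.1 -0.4] T [0.03 0.   0.  ] op 0.445 tooly [-0. -0. -1.] yaw 2.363 q6 -1.38
t 29.5 from [ 491.9 -172.4  153.8] op 0.45 F [-0.4  0.1 -0.4] turn [ 0.    -0.     0.002] dist [  1.3   0.1 -40.8]
[[0.01,0.41,-0.01,0.0,-0.01,0.0,0.45],[0.01,0.41,-0.01,0.0,-0.01,0.0,0.45]]
```

Emit:
step_arm(motion=[[0.01, 0.41, -0.01, 0, 0, 0, 0.45], [0.01, 0.4, -0.01, 0, 0, 0, 0.45], [0, 0, 0, 0, 0, 0, 0.45]])

```text
time_s: 29.8
eef_pos: [492.1, -170.8, 108.9]
eef_rot: [0.653, -0.651, -0.273, 0.274]
ft_force: [-0.2, -1.1, -0.0]
opening: 0.454
```

```bash
python3 -c "
from wg import *
rigpose(); 
plan([493.2,-172.3,113],2.365,1,0.45)"
```

```text
t 29.8 rig -0.1 -0.9 z 108.9 F [-0.2 -1.1 -0. ] T [ 0.03 -0.05 -0.04] op 0.454 tooly [-0.003  0.002 -1.   ] yaw 2.365 q6 -1.38
t 29.8 from [ 492.1 -170.8  108.9] op 0.45 F [-0.2 -1.1 -0. ] turn [-0.002 -0.003 -0.   ] dist [ 1.1 -1.5  4.1]
[[-0.01,-0.08,-0.04,-0.05,0.0,-0.01,0.45]]
```

Emit:
step_arm(motion=[[-0.01, -0.08, -0.04, 0, 0, 0, 0.45], [0, 0, 0, 0, 0, 0, 0], [0, 0, 0, 0, 0, 0, 0], [0, 0, 0, 0, 0, 0, 0], [0, 0, 0, 0, 0, 0, 0], [0, 0, 0, 0, 0.3, 0, 0], [0, 0, 0, 0, 0.6, 0, 0], [0, 0, 0, 0, 0.9, 0, 0]], squeeze=25)

```text
time_s: 30.6
eef_pos: [493.8, -172.5, 114.6]
eef_rot: [0.671, -0.67, -0.224, 0.225]
ft_force: [1.3, -0.8, -5.6]
opening: 0.109
```

```bash
python3 -c "
from wg import *
rigpose(); print(st()[1])"
```

```text
t 30.6 rig 1.4 1.0 z 114.6 F [ 1.3 -0.8 -5.6] T [-0.17 -0.26  0.1 ] op 0.109 tooly [-0.003  0.002 -1.   ] yaw 2.216 q6 -1.23
[ 493.79581348 -172.49274884  114.61335444]
```

Emit:
step_arm(motion=[[0, 0, 0, 0, 0.95, 0, 0], [0, 0, 0, 0, 0.95, 0, 0], [0, 0, 0, 0, 0.95, 0, 0], [0, 0, 0, 0, 0.95, 0, 0], [0, 0, 0, 0, 0.95, 0, 0], [0, 0, 0, 0, 0.95, 0, 0], [0, 0, 0, 0, 0.95, 0, 0], [0, 0, 0, 0, 0.95, 0, 0]])

```text
time_s: 31.4
eef_pos: [493.8, -172.3, 114.6]
eef_rot: [0.708, -0.706, -0.0, 0.002]
ft_force: [2.0, -0.7, -4.5]
opening: 0.11
```

```bash
python3 -c "
from wg import *
rigpose(); print(st()[1])"
```

```text
t 31.4 rig 1.2 1.0 z 114.6 F [ 2.  -0.7 -4.5] T [-0.18 -0.31  0.05] op 0.11 tooly [-0.002  0.002 -1.   ] yaw 1.573 q6 -0.59
[ 493.78083315 -172.27307399  114.6195267 ]
```

Stable on the axis. Four more such calls give 3.4 rad in total.

Emit:
step_arm(motion=[[0, 0, 0, 0, 0.95, 0, 0], [0, 0, 0, 0, 0.95, 0, 0], [0, 0, 0, 0, 0.95, 0, 0], [0, 0, 0, 0, 0.95, 0, 0], [0, 0, 0, 0, 0.95, 0, 0], [0, 0, 0, 0, 0.95, 0, 0], [0, 0, 0, 0, 0.95, 0, 0], [0, 0, 0, 0, 0.95, 0, 0]])

```text
time_s: 32.2
eef_pos: [493.9, -172.1, 114.6]
eef_rot: [0.672, -0.67, 0.224, -0.222]
ft_force: [1.2, -0.7, -5.2]
opening: 0.114
```

Emit:
step_arm(motion=[[0, 0, 0, 0, 0.95, 0, 0], [0, 0, 0, 0, 0.95, 0, 0], [0, 0, 0, 0, 0.95, 0, 0], [0, 0, 0, 0, 0.95, 0, 0], [0, 0, 0, 0, 0.95, 0, 0], [0, 0, 0, 0, 0.95, 0, 0], [0, 0, 0, 0, 0.95, 0, 0], [0, 0, 0, 0, 0.95, 0, 0]])

```text
time_s: 33.0
eef_pos: [494.1, -172.0, 114.6]
eef_rot: [0.567, -0.566, 0.424, -0.422]
ft_force: [0.8, -0.0, -4.7]
opening: 0.111
```

Emit:
step_arm(motion=[[0, 0, 0, 0, 0.95, 0, 0], [0, 0, 0, 0, 0.95, 0, 0], [0, 0, 0, 0, 0.95, 0, 0], [0, 0, 0, 0, 0.95, 0, 0], [0, 0, 0, 0, 0.95, 0, 0], [0, 0, 0, 0, 0.95, 0, 0], [0, 0, 0, 0, 0.95, 0, 0], [0, 0, 0, 0, 0.95, 0, 0]])

```text
time_s: 33.8
eef_pos: [494.4, -172.0, 114.6]
eef_rot: [0.404, -0.403, 0.582, -0.58]
ft_force: [1.6, -0.8, -4.7]
opening: 0.115
```

```bash
python3 -c "
from wg import *
rigpose(); print(st()[1])"
```

```text
t 33.8 rig 0.8 1.5 z 114.6 F [ 1.6 -0.8 -4.7] T [-0.32 -0.26  0.04] op 0.115 tooly [-0.     0.003 -1.   ] yaw -0.356 q6 1.34
[ 494.35620414 -172.02528831  114.6275223 ]
```

Emit:
step_arm(motion=[[0, 0, 0, 0, 0.95, 0, 0], [0, 0, 0, 0, 0.95, 0, 0], [0, 0, 0, 0, 0.95, 0, 0], [0, 0, 0, 0, 0.95, 0, 0], [0, 0, 0, 0, 0.95, 0, 0], [0, 0, 0, 0, 0.95, 0, 0], [0, 0, 0, 0, 0.95, 0, 0], [0, 0, 0, 0, 0.95, 0, 0]])

```text
time_s: 34.6
eef_pos: [494.5, -172.2, 114.6]
eef_rot: [0.199, -0.199, 0.679, -0.678]
ft_force: [1.9, -0.0, -5.0]
opening: 0.109
```

Emit:
step_arm(motion=[[0, 0, 0, 0, 0, 0, 0.45], [0, 0, 0, 0, 0, 0, 0.45], [0, 0, 0, 0, 0, 0, 0.45], [0, -0.3, 0, 0, 0, 0, 0.45], [0, -0.6, 0, 0, 0, 0, 0.45], [0, -0.6, 0, 0, 0, 0, 0.45]])

```text
time_s: 35.2
eef_pos: [492.8, -171.1, 191.5]
eef_rot: [0.199, -0.201, 0.68, -0.676]
ft_force: [-0.0, -0.0, 0.6]
opening: 0.451
```

```bash
python3 -c "
from wg import *
rigpose(); print(st()[1]); wing('w15')"
```

```text
t 35.2 rig 0.2 -0.1 z 191.5 F [-0.  -0.   0.6] T [-0.01 -0.07 -0.01] op 0.451 tooly [-0.004  0.005 -1.   ] yaw -0.997 q6 1.98
[ 492.84335159 -171.14435434  191.45999302]
wing n 1461 ((494.49761962890625, -172.1182403564453), (44.32659149169922, 9.872795104980469), 32.47189712524414) dir deg 32.340244 screw mod pi 0.8667262
```

View pics/w15.png

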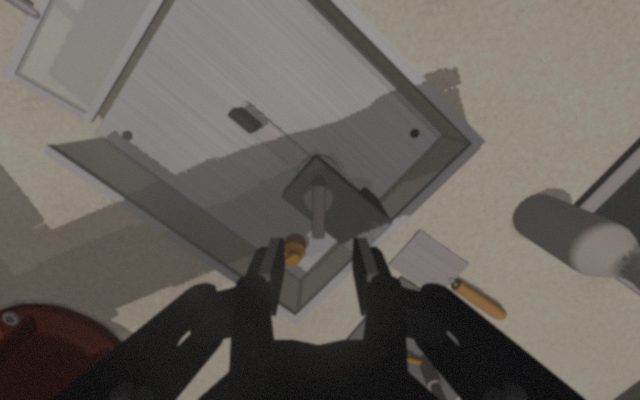

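The wing is at 32.3°, so screw = 4.01 rad, as expected. The blade is unmoved. Turning the gripper back half a turn.

Emit:
step_arm(motion=[[0, 0, 0, 0, -1, 0, 0.45], [0, 0, 0, 0, -1, 0, 0.45], [0, 0, 0, 0, -1, 0, 0.45], [0, 0, 0, 0, -1, 0, 0.45], [0, 0, 0, 0, -1, 0, 0.45], [0, 0, 0, 0, -1, 0, 0.45], [0, 0, 0, 0, -1, 0, 0.45], [0, 0, 0, 0, -1, 0, 0.45]])

```text
time_s: 36.1
eef_pos: [496.3, -173.4, 202.8]
eef_rot: [-0.414, 0.41, -0.572, 0.577]
ft_force: [-0.5, -0.6, -0.0]
opening: 0.45
```

Emit:
step_arm(motion=[[0, 0, 0, 0, -1, 0, 0.45], [0, 0, 0, 0, -1, 0, 0.45], [0, 0, 0, 0, -1, 0, 0.45], [0, 0, 0, 0, -1, 0, 0.45], [0, 0, 0, 0, -1, 0, 0.45], [0, 0, 0, 0, -1, 0, 0.45], [0, 0, 0, 0, -1, 0, 0.45], [0, 0, 0, 0, -1, 0, 0.45]])

```text
time_s: 36.9
eef_pos: [496.7, -173.5, 208.2]
eef_rot: [0.579, -0.578, 0.402, -0.411]
ft_force: [0.2, 0.4, -0.1]
opening: 0.453
```

Emit:
step_arm(motion=[[0, 0, 0, 0, -1, 0, 0.45], [0, 0, 0, 0, -1, 0, 0.45], [0, 0, 0, 0, -1, 0, 0.45], [0, 0, 0, 0, -1, 0, 0.45], [0, 0, 0, 0, -1, 0, 0.45], [0, 0, 0, 0, -1, 0, 0.45], [0, 0, 0, 0, -1, 0, 0.45], [0, 0, 0, 0, -1, 0, 0.45]])

```text
time_s: 37.7
eef_pos: [497.0, -173.7, 213.5]
eef_rot: [-0.679, 0.681, -0.187, 0.199]
ft_force: [-0.1, 0.6, 0.8]
opening: 0.451
```

Emit:
step_arm(motion=[[0, 0, 0, 0, -1, 0, 0.45], [0, 0, 0, 0, -1, 0, 0.45], [0, 0, 0, 0, -1, 0, 0.45], [0, 0, 0, 0, -1, 0, 0.45], [0, 0, 0, 0, -1, 0, 0.45], [0, 0, 0, 0, -1, 0, 0.45], [0, 0, 0, 0, -1, 0, 0.45], [0, 0, 0, 0, -1, 0, 0.45]])

```text
time_s: 38.5
eef_pos: [497.2, -173.8, 218.9]
eef_rot: [-0.702, 0.71, 0.049, -0.036]
ft_force: [-0.4, 0.4, 0.7]
opening: 0.447
```

```bash
python3 -c "
from wg import *
rigpose(); plan([493.6,-172.2,165],2.135,6,0.45)"
```

```text
t 38.5 rig 2.2 4.6 z 218.9 F [-0.4  0.4  0.7] T [0.01 0.02 0.04] op 0.447 tooly [ 0.019 -0.009 -1.   ] yaw 1.691 q6 -0.71
t 38.5 from [ 497.2 -173.8  218.9] op 0.45 F [-0.4  0.4  0.7] turn [0.005 0.021 0.444] dist [ -3.6   1.6 -53.9]
[[-0.01,0.18,0.01,0.03,-0.92,0.03,0.45],[-0.01,0.18,0.01,0.03,-0.92,0.03,0.45],[-0.01,0.18,0.01,0.03,-0.92,0.03,0.45],[-0.01,0.18,0.01,0.03,-0.92,0.03,0.45],[-0.01,0.18,0.01,0.03,-0.92,0.03,0.45],[-0.01,0.18,0.01,0.03,-0.92,0.03,0.45]]
```

Emit:
step_arm(motion=[[-0.01, 0.18, 0.01, 0.03, -0.92, 0.03, 0.45], [-0.01, 0.18, 0.01, 0.03, -0.92, 0.03, 0.45], [-0.01, 0.18, 0.01, 0.03, -0.92, 0.03, 0.45], [-0.01, 0.18, 0.01, 0.03, -0.92, 0.03, 0.45], [-0.01, 0.18, 0.01, 0.03, -0.92, 0.03, 0.45], [-0.01, 0.18, 0.01, 0.03, -0.85, 0.03, 0.45], [0, 0, 0, 0, 0, 0, 0.45]])

```text
time_s: 39.2
eef_pos: [494.8, -172.6, 168.0]
eef_rot: [-0.676, 0.679, 0.204, -0.202]
ft_force: [1.1, -0.9, -0.1]
opening: 0.45
```

```bash
python3 -c "
from wg import *
rigpose(); wing('w16'); plan([493.8,-172.2,150],2.135,2,0.45)"
```

```text
t 39.2 rig 1.3 2.0 z 168.0 F [ 1.1 -0.9 -0.1] T [ 0.01 -0.02 -0.02] op 0.45 tooly [ 0.004 -0.003 -1.   ] yaw 2.152 q6 -1.17
wing n 1833 ((493.0481262207031, -172.3701171875), (43.93397903442383, 10.027099609375), 32.56629180908203) dir deg 32.353 screw mod pi 0.8665036
t 39.3 from [ 495.4 -172.9  169.3] op 0.45 F [ 0.2  0.  -0. ] turn [ 0.004  0.006 -0.014] dist [ -1.6   0.7 -19.3]
[[-0.01,0.19,0.02,0.04,0.09,0.02,0.45],[-0.01,0.19,0.02,0.04,0.09,0.02,0.45]]
```

Emit:
step_arm(motion=[[-0.01, 0.3, 0.02, 0.04, 0.09, 0.02, 0.45], [-0.01, 0.3, 0.01, 0, 0.09, 0.02, 0.45], [0, 0.3, 0, 0, 0, 0, 0.45], [0, 0.15, 0, 0, 0, 0, 0.45], [0, 0, 0, 0, 0, 0, 0.45]])

```text
time_s: 39.8
eef_pos: [493.8, -172.4, 112.8]
eef_rot: [-0.678, 0.681, 0.195, -0.195]
ft_force: [0.3, 1.0, -0.0]
opening: 0.447
```

```bash
python3 -c "
from wg import *
rigpose(); plan([493.6,-172.2,113],2.135,1,0.45)"
```

```text
t 39.8 rig 1.2 1.0 z 112.8 F [ 0.3  1.  -0. ] T [ 0.04 -0.    0.  ] op 0.447 tooly [ 0.001 -0.004 -1.   ] yaw 2.129 q6 -1.14
t 39.8 from [ 493.8 -172.4  112.8] op 0.45 F [ 0.3  1.  -0. ] turn [0.004 0.001 0.006] dist [-0.2  0.2  0.2]
[[0.0,0.0,0.01,0.05,-0.07,-0.01,0.45]]
```

Emit:
step_arm(motion=[[0, 0, 0, 0, 0, 0, 0], [0, 0, 0, 0, 0, 0, 0], [0, 0, 0, 0, 0, 0, 0], [0, 0, 0, 0, 0, 0, 0], [0, 0, 0, 0, 0.3, 0, 0], [0, 0, 0, 0, 0.6, 0, 0], [0, 0, 0, 0, 0.9, 0, 0], [0, 0, 0, 0, 0.9, 0, 0]])

```text
time_s: 40.6
eef_pos: [493.8, -172.5, 112.7]
eef_rot: [-0.696, 0.699, 0.117, -0.117]
ft_force: [0.3, -1.1, -4.3]
opening: 0.108
```

Emit:
step_arm(motion=[[0, 0, 0, 0, 0.95, 0, 0], [0, 0, 0, 0, 0.95, 0, 0], [0, 0, 0, 0, 0.95, 0, 0], [0, 0, 0, 0, 0.95, 0, 0], [0, 0, 0, 0, 0.95, 0, 0], [0, 0, 0, 0, 0.95, 0, 0], [0, 0, 0, 0, 0.95, 0, 0], [0, 0, 0, 0, 0.95, 0, 0]])

```text
time_s: 41.4
eef_pos: [493.8, -172.2, 112.7]
eef_rot: [-0.698, 0.699, -0.109, 0.11]
ft_force: [0.8, -0.7, -3.3]
opening: 0.112
```

Emit:
step_arm(motion=[[0, 0, 0, 0, 0.95, 0, 0], [0, 0, 0, 0, 0.95, 0, 0], [0, 0, 0, 0, 0.95, 0, 0], [0, 0, 0, 0, 0.95, 0, 0], [0, 0, 0, 0, 0.95, 0, 0], [0, 0, 0, 0, 0.95, 0, 0], [0, 0, 0, 0, 0.95, 0, 0], [0, 0, 0, 0, 0.95, 0, 0]])

```text
time_s: 42.2
eef_pos: [494.0, -172.0, 112.7]
eef_rot: [-0.628, 0.628, -0.324, 0.326]
ft_force: [0.8, -0.8, -4.6]
opening: 0.11
```

```bash
python3 -c "
from wg import *
rigpose(); print(st()[1])"
```

```text
t 42.2 rig 0.9 1.1 z 112.7 F [ 0.8 -0.8 -4.6] T [-0.08 -0.12  0.08] op 0.11 tooly [ 0.001 -0.002 -1.   ] yaw 0.615 q6 0.37
[ 493.9598959  -171.99956051  112.68437292]
```

Emit:
step_arm(motion=[[0, 0, 0, 0, 0.95, 0, 0], [0, 0, 0, 0, 0.95, 0, 0], [0, 0, 0, 0, 0.95, 0, 0], [0, 0, 0, 0, 0.95, 0, 0], [0, 0, 0, 0, 0.95, 0, 0], [0, 0, 0, 0, 0.95, 0, 0], [0, 0, 0, 0, 0.95, 0, 0], [0, 0, 0, 0, 0.95, 0, 0]])

```text
time_s: 43.0
eef_pos: [494.2, -171.9, 112.7]
eef_rot: [-0.493, 0.493, -0.506, 0.508]
ft_force: [1.1, -1.2, -3.4]
opening: 0.108
```

Emit:
step_arm(motion=[[0, 0, 0, 0, 0.95, 0, 0], [0, 0, 0, 0, 0.95, 0, 0], [0, 0, 0, 0, 0.95, 0, 0], [0, 0, 0, 0, 0.95, 0, 0], [0, 0, 0, 0, 0.95, 0, 0], [0, 0, 0, 0, 0.95, 0, 0], [0, 0, 0, 0, 0.95, 0, 0], [0, 0, 0, 0, 0.95, 0, 0]])

```text
time_s: 43.8
eef_pos: [494.4, -172.0, 112.7]
eef_rot: [-0.308, 0.307, -0.636, 0.638]
ft_force: [0.5, -0.1, -3.8]
opening: 0.108
```

```bash
python3 -c "
from wg import *
rigpose(); print(st()[1])"
```

```text
t 43.8 rig 0.8 1.6 z 112.7 F [ 0.5 -0.1 -3.8] T [-0.16 -0.12  0.04] op 0.108 tooly [ 0.002 -0.002 -1.   ] yaw -0.672 q6 1.66
[ 494.44248345 -172.04199456  112.69574208]
```

Screw ≈6.82; another 0.48 rad, then let go and check.

Emit:
step_arm(motion=[[0, 0, 0, 0, 0.95, 0, 0], [0, 0, 0, 0, 0.95, 0, 0], [0, 0, 0, 0, 0.95, 0, 0], [0, 0, 0, 0, 0.95, 0, 0], [0, 0, 0, 0, 0.95, 0, 0], [0, 0, 0, 0, 0.9, 0, 0], [0, 0, 0, 0, 0.3, 0, 0], [0, 0, 0, 0, 0, 0, 0]])

```text
time_s: 44.6
eef_pos: [494.6, -172.2, 112.7]
eef_rot: [-0.139, 0.137, -0.693, 0.694]
ft_force: [0.7, -0.9, -3.6]
opening: 0.112
```

Emit:
step_arm(motion=[[0, 0, 0, 0, 0, 0, 0.45], [0, 0, 0, 0, 0, 0, 0.45], [0, 0, 0, 0, 0, 0, 0.45], [0, -0.3, 0, 0, 0, 0, 0.45], [0, -0.6, 0, 0, 0, 0, 0.45], [0, -0.6, 0, 0, 0, 0, 0.45], [0, 0, 0, 0, 0, 0, 0.45], [0, 0, 0, 0, 0, 0, 0.45]])

```text
time_s: 45.4
eef_pos: [494.9, -172.1, 196.0]
eef_rot: [-0.141, 0.138, -0.691, 0.695]
ft_force: [0.6, 0.8, 0.4]
opening: 0.45
```

```bash
python3 -c "
from wg import *
rigpose(); wing('w17')"
```

```text
t 45.4 rig 0.8 2.1 z 196.0 F [0.6 0.8 0.4] T [-0.    0.02  0.04] op 0.45 tooly [ 0.005 -0.004 -1.   ] yaw -1.174 q6 2.16
wing n 1401 ((494.71044921875, -172.07278442382812), (43.96343994140625, 9.665571212768555), 23.130840301513672) dir deg 22.587969 screw mod pi 1.0369356
```

View pics/w17.png

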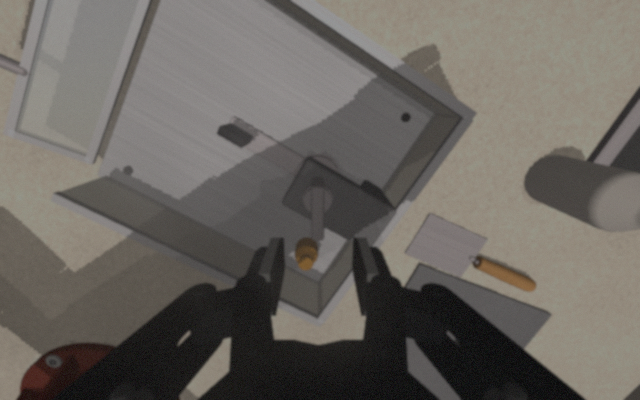

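The wing is at 22.6°, so screw ≈7.32 rad: about 1.04 rad past touch, or about 2.6 N. The blade is unmoved. Turning back to take the tab as before.

```bash
python3 -c "
from wg import *
plan([506.3,-76.7,170],3.002,56,0.45,arc=1)" | head -8
```

```text
t 45.5 from [ 494.8 -172.   195.4] op 0.45 F [-1.1 -0.1  0.6] turn [-1.500e-02  2.000e-03  4.176e+00] dist [ 11.5  95.3 -25.4]
[[-0.02,0.01,-0.03,0.0,-0.93,0.0,0.45],[-0.02,0.01,-0.03,0.0,-0.93,0.0,0.45],[-0.02,0.01,-0.03,0.0,-0.93,0.0,0.45],[-0.03,0.01,-0.02,0.0,-0.93,0.0,0.45],[-0.03,0.01,-0.02,0.0,-0.93,0.0,0.45],[-0.03,0.01,-0.02,0.0,-0.93,0.0,0.45],[-0.03,0.01,-0.02,0.0,-0.93,0.0,0.45],[-0.03,0.01,-0.02,0.0,-0.93,0.0,0.45]]
[[-0.03,0.01,-0.01,0.0,-0.93,0.0,0.45],[-0.03,0.01,-0.01,0.0,-0.93,0.0,0.45],[-0.03,0.01,-0.01,0.0,-0.93,0.0,0.45],[-0.03,0.01,-0.01,0.0,-0.93,0.0,0.45],[-0.03,0.01,0.0,0.0,-0.93,0.0,0.45],[-0.03,0.01,0.0,0.0,-0.93,0.0,0.45],[-0.03,0.01,0.0,0.0,-0.93,0.0,0.45],[-0.03,0.01,0.0,0.0,-0.93,0.0,0.45]]
[[-0.03,0.01,0.01,0.0,-0.93,0.0,0.45],[-0.03,0.01,0.01,0.0,-0.93,0.0,0.45],[-0.03,0.01,0.01,0.0,-0.93,0.0,0.45],[-0.03,0.01,0.01,0.0,-0.93,0.0,0.45],[-0.03,0.01,0.02,0.0,-0.93,0.0,0.45],[-0.03,0.01,0.02,0.0,-0.93,0.0,0.45],[-0.03,0.01,0.02,0.0,-0.93,0.0,0.45],[-0.03,0.01,0.02,0.0,-0.93,0.0,0.45]]
[[-0.03,0.01,0.02,0.0,-0.93,0.0,0.45],[-0.02,0.01,0.03,0.0,-0.93,0.0,0.
[... 394 characters left out ...]
93,0.0,0.45],[0.0,0.01,0.03,0.0,-0.93,0.0,0.45],[0.01,0.01,0.03,0.0,-0.93,0.0,0.45],[0.01,0.01,0.03,0.0,-0.93,0.0,0.45]]
[[0.01,0.01,0.03,0.0,-0.93,0.0,0.45],[0.01,0.01,0.03,0.0,-0.93,0.0,0.45],[0.02,0.01,0.03,0.0,-0.93,0.0,0.45],[0.02,0.01,0.03,0.0,-0.93,0.0,0.45],[0.02,0.01,0.03,0.0,-0.93,0.0,0.45],[0.02,0.01,0.03,0.0,-0.93,0.0,0.45],[0.02,0.01,0.03,0.0,-0.93,0.0,0.45],[0.02,0.01,0.02,0.0,-0.93,0.0,0.45]]
[[0.03,0.01,0.02,0.0,-0.93,0.0,0.45],[0.03,0.01,0.02,0.0,-0.93,0.0,0.45],[0.03,0.01,0.02,0.0,-0.93,0.0,0.45],[0.03,0.01,0.02,0.0,-0.93,0.0,0.45],[0.03,0.01,0.01,0.0,-0.93,0.0,0.45],[0.03,0.01,0.01,0.0,-0.93,0.0,0.45],[0.03,0.01,0.01,0.0,-0.93,0.0,0.45],[0.03,0.01,0.01,0.0,-0.93,0.0,0.45]]
```

Turn in place first, then translate at the end.

Emit:
step_arm(motion=[[0, 0, 0, 0, -0.95, 0, 0.45], [0, 0, 0, 0, -0.95, 0, 0.45], [0, 0, 0, 0, -0.95, 0, 0.45], [0, 0, 0, 0, -0.95, 0, 0.45], [0, 0, 0, 0, -0.95, 0, 0.45], [0, 0, 0, 0, -0.95, 0, 0.45], [0, 0, 0, 0, -0.95, 0, 0.45], [0, 0, 0, 0, -0.95, 0, 0.45]])

```text
time_s: 46.3
eef_pos: [491.5, -169.8, 188.3]
eef_rot: [0.347, -0.349, 0.617, -0.614]
ft_force: [-0.5, 0.4, 0.0]
opening: 0.451
```

Emit:
step_arm(motion=[[0, 0, 0, 0, -0.95, 0, 0.45], [0, 0, 0, 0, -0.95, 0, 0.45], [0, 0, 0, 0, -0.95, 0, 0.45], [0, 0, 0, 0, -0.95, 0, 0.45], [0, 0, 0, 0, -0.95, 0, 0.45], [0, 0, 0, 0, -0.95, 0, 0.45], [0, 0, 0, 0, -0.95, 0, 0.45], [0, 0, 0, 0, -0.95, 0, 0.45]])

```text
time_s: 47.1
eef_pos: [487.6, -167.2, 180.4]
eef_rot: [-0.522, 0.524, -0.483, 0.47]
ft_force: [-0.7, -0.1, -0.4]
opening: 0.45
```

Emit:
step_arm(motion=[[0, 0, 0, 0, -0.95, 0, 0.45], [0, 0, 0, 0, -0.95, 0, 0.45], [0, 0, 0, 0, -0.95, 0, 0.45], [0, 0, 0, 0, -0.95, 0, 0.45], [0, 0, 0, 0, -0.95, 0, 0.45], [0, 0, 0, 0, -0.95, 0, 0.45], [0, 0, 0, 0, -0.95, 0, 0.45], [0, 0, 0, 0, -0.95, 0, 0.45]])

```text
time_s: 47.9
eef_pos: [483.6, -164.6, 172.6]
eef_rot: [0.647, -0.643, 0.3, -0.278]
ft_force: [-0.8, 0.6, 0.4]
opening: 0.449
```

Emit:
step_arm(motion=[[0, 0, 0, 0, -0.95, 0, 0.45], [0, 0, 0, 0, -0.95, 0, 0.45], [0, 0, 0, 0, -0.95, 0, 0.45], [0, 0, 0, 0, -0.95, 0, 0.45], [0, 0, 0, 0, -0.95, 0, 0.45], [0, 0, 0, 0, -0.95, 0, 0.45], [0, 0, 0, 0, -0.95, 0, 0.45], [0, 0, 0, 0, -0.95, 0, 0.45]])

```text
time_s: 48.7
eef_pos: [479.6, -161.9, 164.8]
eef_rot: [0.71, -0.696, 0.088, -0.059]
ft_force: [0.5, 0.4, -0.1]
opening: 0.453
```

```bash
python3 -c "
from wg import *
plan([506.3,-76.7,165],3.002,20,0.45,arc=1)" | head -8
```

```text
t 48.7 from [ 479.6 -161.9  164.8] op 0.45 F [ 0.5  0.4 -0.1] turn [ 0.012 -0.049  1.64 ] dist [26.7 85.2  0.2]
[[0.02,0.0,0.09,-0.03,-1.02,-0.01,0.45],[0.02,0.0,0.09,-0.03,-1.02,-0.01,0.45],[0.03,0.0,0.08,-0.03,-1.02,-0.01,0.45],[0.03,0.0,0.08,-0.03,-1.02,-0.01,0.45],[0.04,0.0,0.08,-0.03,-1.02,-0.01,0.45],[0.05,0.0,0.08,-0.03,-1.02,-0.01,0.45],[0.05,0.0,0.07,-0.03,-1.02,-0.01,0.45],[0.06,0.0,0.07,-0.03,-1.02,-0.01,0.45]]
[[0.06,0.0,0.06,-0.03,-1.02,-0.01,0.45],[0.07,0.0,0.06,-0.03,-1.02,-0.01,0.45],[0.07,0.0,0.05,-0.03,-1.02,-0.01,0.45],[0.07,0.0,0.05,-0.03,-1.02,-0.01,0.45],[0.08,0.0,0.04,-0.03,-1.02,-0.01,0.45],[0.08,0.0,0.04,-0.03,-1.02,-0.01,0.45],[0.08,0.0,0.03,-0.03,-1.02,-0.01,0.45],[0.09,0.0,0.03,-0.03,-1.02,-0.01,0.45]]
[[0.09,0.0,0.02,-0.03,-1.02,-0.01,0.45],[0.09,0.0,0.01,-0.03,-1.02,-0.01,0.45],[0.09,0.0,0.01,-0.03,-1.02,-0.01,0.45],[0.09,0.0,0.0,-0.03,-1.02,-0.01,0.45]]
TOO BIG 1.02
```

Emit:
step_arm(motion=[[0.02, -0.15, 0.15, -0.03, -0.98, -0.01, 0.45], [0.02, -0.1, 0.15, -0.03, -0.98, -0.01, 0.45], [0.03, 0, 0.15, -0.03, -0.98, -0.01, 0.45], [0.03, 0, 0.12, -0.03, -0.98, -0.01, 0.45], [0.04, 0, 0.1, -0.03, -0.98, -0.01, 0.45], [0.05, 0, 0.08, -0.03, -0.98, -0.01, 0.45], [0.05, 0, 0.07, -0.03, -0.98, -0.01, 0.45], [0.06, 0, 0.07, -0.03, -0.98, -0.01, 0.45]])

```text
time_s: 49.5
eef_pos: [490.0, -112.7, 170.5]
eef_rot: [0.697, -0.682, -0.143, 0.169]
ft_force: [0.5, -0.6, -0.2]
opening: 0.449
```

Emit:
step_arm(motion=[[0.06, 0, 0.06, -0.03, -0.98, -0.01, 0.45], [0.07, 0, 0.06, -0.03, -0.98, -0.01, 0.45], [0.07, 0, 0.05, -0.03, -0.98, -0.01, 0.45], [0.07, 0, 0.05, -0.03, -0.98, -0.01, 0.45], [0.08, 0, 0.04, -0.03, -0.98, -0.01, 0.45], [0.08, 0, 0.04, -0.03, -0.98, -0.01, 0.45], [0.08, 0, 0.03, -0.03, -0.98, -0.01, 0.45], [0.09, 0, 0.03, -0.03, -0.98, -0.01, 0.45]])

```text
time_s: 50.3
eef_pos: [496.4, -75.3, 162.7]
eef_rot: [0.611, -0.594, -0.361, 0.378]
ft_force: [-0.3, 0.0, 0.2]
opening: 0.452
```

```bash
python3 -c "
from bl import *
plan([506.3,-76.7,160],3.002,6,0.4)" | head -8
```

```text
t 50.3 from [496.4 -75.3 162.7] op 0.45 F [-0.3  0.   0.2] turn [-0.003 -0.035  0.331] dist [ 9.9 -1.4 -2.7]
[[0.01,0.01,-0.03,-0.07,-0.69,0.0,0.4],[0.01,0.01,-0.03,-0.07,-0.69,0.0,0.4],[0.01,0.01,-0.03,-0.07,-0.69,0.0,0.4],[0.01,0.01,-0.03,-0.07,-0.69,0.0,0.4],[0.0,0.01,-0.03,-0.07,-0.69,0.0,0.4],[0.0,0.01,-0.03,-0.07,-0.69,0.0,0.4]]
```

Emit:
step_arm(motion=[[-0.01, 0, -0.03, -0.07, -0.69, 0, 0.4], [0, 0, -0.03, -0.07, -0.69, 0, 0.4], [0, 0, -0.03, -0.07, -0.69, 0, 0.4], [0, 0, -0.03, -0.07, -0.69, 0, 0.4], [0, 0, -0.03, -0.07, -0.69, 0, 0.4], [0, 0, -0.03, -0.07, -0.69, 0, 0.4], [0, 0, 0, 0, 0, 0, 0.4]])

```text
time_s: 51.0
eef_pos: [501.1, -76.3, 155.8]
eef_rot: [0.533, -0.526, -0.467, 0.471]
ft_force: [-0.1, -0.4, -0.6]
opening: 0.399
```

```bash
python3 -c "
from bl import *
rigpose(); blade('w18')
plan([506.3,-76.7,75],3.002,4,0.4)" | head -8
```

```text
t 51.0 rig -94.9 -5.2 z 155.8 F [-0.1 -0.4 -0.6] T [-0.01 -0.08  0.02] op 0.399 tooly [-0.011  0.003 -1.   ] yaw 3.02 q6 -1.86
(np.float64(311.0), np.float64(194.0)) 353 ((506.0726013183594, -77.15150451660156), (27.869569778442383, 9.004080772399902), 82.72016906738281) [57.2 62.  63.4]
strip a [-108.35887078  -27.77364604] b [-11.75681559  11.28810093] side [-0.00273992 -0.45186733] z [-2.29126135e-04  2.63424691e+01]
tab 353 -93.13125905597249 -0.1401224962467034 27.833158966976995 63.152105467315366
walls b 123.87014321409328 -122.81206280546792
t 51.0 from [501.  -76.2 155.7] op 0.4 F [ 0.5 -0.6 -0.3] turn [-0.003 -0.011 -0.016] dist [  5.3  -0.5 -80.7]
[[0.0,0.4,-0.03,-0.04,0.05,0.01,0.4],[0.0,0.4,-0.03,-0.04,0.05,0.01,0.4],[0.0,0.4,-0.03,-0.04,0.05,0.01,0.4],[0.0,0.4,-0.03,-0.04,0.05,0.01,0.4]]
```

Emit:
step_arm(motion=[[0, 0.4, -0.03, -0.04, 0.05, 0, 0.4], [0, 0.4, -0.03, -0.04, 0.05, 0, 0.4], [0, 0.4, -0.03, -0.04, 0.05, 0, 0.4], [0, 0.35, -0.02, -0.04, 0.05, 0, 0.4], [0, 0, 0, 0, 0, 0, 0.4]])

```text
time_s: 51.55
eef_pos: [505.0, -76.4, 74.5]
eef_rot: [0.536, -0.535, -0.462, 0.461]
ft_force: [-0.9, 0.5, -0.6]
opening: 0.401
```

```bash
python3 -c "
from bl import *
rigpose()
plan([506.3,-77,39],3.004,3,0.4)" | head -8
```

```text
t 51.55 rig -95.3 -1.2 z 74.5 F [-0.9  0.5 -0.6] T [0.02 0.03 0.02] op 0.401 tooly [-0.     0.002 -1.   ] yaw 2.993 q6 -1.83
t 51.5 from [505.  -76.4  74.5] op 0.4 F [-0.9  0.5 -0.6] turn [-0.002 -0.     0.011] dist [  1.3  -0.6 -35.5]
[[0.0,0.24,-0.01,0.0,-0.05,0.01,0.4],[0.0,0.24,-0.01,0.0,-0.05,0.01,0.4],[0.0,0.24,-0.01,0.0,-0.05,0.01,0.4]]
```

Emit:
step_arm(motion=[[0, 0.24, -0.01, 0, -0.05, 0, 0.4], [0, 0.24, -0.01, 0, -0.05, 0, 0.4], [0, 0.22, -0.01, 0, -0.05, 0, 0.4], [0, 0, 0, 0, 0, 0, 0], [0, 0, 0, 0, 0, 0, 0], [0, 0, 0, 0, 0, 0, 0], [0, 0, 0, 0, 0, 0, 0]], squeeze=70)

```text
time_s: 52.25
eef_pos: [507.1, -76.9, 38.7]
eef_rot: [0.534, -0.533, -0.465, 0.464]
ft_force: [-0.2, 0.2, -3.3]
opening: 0.101
```

```bash
python3 -c "
from bl import *
rigpose()"
```

```text
t 52.25 rig -95.1 0.8 z 38.7 F [-0.2  0.2 -3.3] T [ 0.11  0.12 -0.03] op 0.101 tooly [ 0.     0.002 -1.   ] yaw 3.003 q6 -1.84
```

Emit:
step_arm(motion=[[0.1, 0, 0, 0, 0, 0, 0], [0.2, 0, 0, 0, 0, 0, 0], [0.25, 0, 0, 0, 0, 0, 0], [0.25, 0, 0, 0, 0, 0, 0], [0.25, 0, 0, 0, 0, 0, 0]])

```text
time_s: 52.75
eef_pos: [514.9, -21.9, 38.9]
eef_rot: [0.534, -0.534, -0.464, 0.463]
ft_force: [-0.3, 0.2, -0.5]
opening: 0.101
```

```bash
python3 -c "
from bl import *
rigpose()"
```

```text
t 52.75 rig -150.7 1.0 z 38.9 F [-0.3  0.2 -0.5] T [ 0.1  -0.02  0.  ] op 0.101 tooly [ 0.001  0.001 -1.   ] yaw 3.001 q6 -1.73
```

Emit:
step_arm(motion=[[0.25, 0, 0, 0, 0, 0, 0], [0.2, 0, 0, 0, 0, 0, 0], [0.1, -0.2, 0, 0, 0, 0, 0], [0, -0.5, 0, 0, 0, 0, 0], [0, -0.6, 0, 0, 0, 0, 0], [0, -0.6, 0, 0, 0, 0, 0], [0, -0.6, 0, 0, 0, 0, 0]])

```text
time_s: 53.45
eef_pos: [516.7, 13.0, 167.1]
eef_rot: [0.535, -0.53, -0.465, 0.466]
ft_force: [0.5, -0.8, -1.9]
opening: 0.101
```

```bash
python3 -c "
from bl import *
rigpose()
snap('wrist','w19')
plan([569.5,414,165],1.76,24,0)"
```

```text
t 53.45 rig -185.5 -2.2 z 167.1 F [ 0.5 -0.8 -1.9] T [-0.02 -0.05  0.01] op 0.101 tooly [-0.005  0.004 -1.   ] yaw 3.007 q6 -1.67
t 53.5 from [518.9  12.4 172.9] op 0.1 F [ 1.8 -0.8  5.3] turn [-0.     0.003 -1.247] dist [ 50.6 401.6  -7.9]
[[0.34,0.01,0.0,0.0,0.65,0.0,0],[0.34,0.01,0.02,0.0,0.65,0.0,0],[0.34,0.01,0.04,0.0,0.65,0.0,0],[0.33,0.01,0.06,0.0,0.65,0.0,0],[0.33,0.01,0.07,0.0,0.65,0.0,0],[0.33,0.01,0.09,0.0,0.65,0.0,0],[0.32,0.01,0.11,0.0,0.65,0.0,0],[0.31,0.01,0.12,0.0,0.65,0.0,0]]
[[0.31,0.01,0.14,0.0,0.65,0.0,0],[0.3,0.01,0.15,0.0,0.65,0.0,0],[0.29,0.01,0.17,0.0,0.65,0.0,0],[0.28,0.01,0.19,0.0,0.65,0.0,0],[0.27,0.01,0.2,0.0,0.65,0.0,0],[0.26,0.01,0.21,0.0,0.65,0.0,0],[0.25,0.01,0.23,0.0,0.65,0.0,0],[0.24,0.01,0.24,0.0,0.65,0.0,0]]
[[0.22,0.01,0.25,0.0,0.65,0.0,0],[0.21,0.01,0.26,0.0,0.65,0.0,0],[0.2,0.01,0.27,0.0,0.65,0.0,0],[0.18,0.01,0.28,0.0,0.65,0.0,0],[0.17,0.01,0.29,0.0,0.65,0.0,0],[0.15,0.01,0.3,0.0,0.65,0.0,0],[0.14,0.01,0.31,0.0,0.65,0.0,0],[0.12,0.01,0.31,0.0,0.65,0.0,0]]
```

View pics/w19.png

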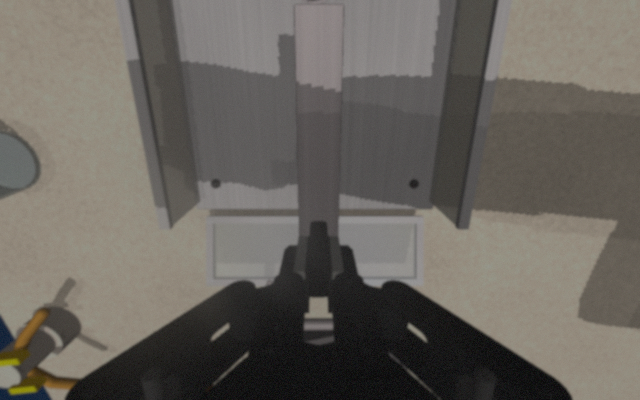

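The blade is held level and clear of the rig. Carrying it to the tray, aiming for mid-compartment along the tray's axis.

Emit:
step_arm(motion=[[0.34, 0.01, 0.0, 0, 0.68, 0, 0], [0.34, 0.01, 0.02, 0, 0.68, 0, 0], [0.34, 0.01, 0.04, 0, 0.68, 0, 0], [0.33, 0.01, 0.06, 0, 0.68, 0, 0], [0.33, 0.01, 0.07, 0, 0.68, 0, 0], [0.33, 0.01, 0.09, 0, 0.68, 0, 0], [0.32, 0.01, 0.11, 0, 0.68, 0, 0], [0.31, 0.01, 0.12, 0, 0.68, 0, 0]])

```text
time_s: 54.3
eef_pos: [542.4, 150.7, 179.7]
eef_rot: [-0.621, 0.626, 0.338, -0.328]
ft_force: [0.1, 0.1, -0.4]
opening: 0.105
```

Emit:
step_arm(motion=[[0.31, 0.01, 0.14, 0, 0.68, 0, 0], [0.3, 0.01, 0.15, 0, 0.68, 0, 0], [0.29, 0.01, 0.17, 0, 0.68, 0, 0], [0.28, 0.01, 0.19, 0, 0.68, 0, 0], [0.27, 0.01, 0.2, 0, 0.68, 0, 0], [0.26, 0.01, 0.21, 0, 0.68, 0, 0], [0.25, 0.01, 0.23, 0, 0.68, 0, 0], [0.24, 0.01, 0.24, 0, 0.68, 0, 0]])

```text
time_s: 55.1
eef_pos: [568.3, 291.3, 182.3]
eef_rot: [-0.681, 0.684, 0.192, -0.177]
ft_force: [0.6, -0.0, -0.7]
opening: 0.099
```

```bash
python3 -c "
from bl import *
rigpose()
plan([572,405,140],1.69,8,0)"
```

```text
t 55.1 rig -468.3 10.3 z 182.3 F [ 0.6 -0.  -0.7] T [ 0.01 -0.02  0.  ] op 0.099 tooly [ 0.022  0.001 -1.   ] yaw 2.098 q6 -0.26
t 55.1 from [568.3 291.3 182.3] op 0.1 F [ 0.6 -0.  -0.7] turn [ 0.004  0.022 -0.408] dist [  3.7 113.7 -42.3]
[[0.15,0.11,0.24,0.01,0.64,0.03,0],[0.14,0.11,0.25,0.01,0.64,0.03,0],[0.12,0.11,0.26,0.01,0.64,0.03,0],[0.11,0.11,0.26,0.01,0.64,0.03,0],[0.1,0.11,0.27,0.01,0.64,0.03,0],[0.08,0.11,0.27,0.01,0.64,0.03,0],[0.07,0.11,0.28,0.01,0.64,0.03,0],[0.06,0.11,0.28,0.01,0.64,0.03,0]]
```

Emit:
step_arm(motion=[[0.15, 0.11, 0.24, 0.01, 0.64, 0.03, 0], [0.14, 0.11, 0.25, 0.01, 0.64, 0.03, 0], [0.12, 0.11, 0.26, 0.01, 0.64, 0.03, 0], [0.11, 0.11, 0.26, 0.01, 0.64, 0.03, 0], [0.1, 0.11, 0.27, 0.01, 0.64, 0.03, 0], [0.08, 0.11, 0.27, 0.01, 0.64, 0.03, 0], [0.07, 0.11, 0.25, 0.01, 0.64, 0.03, 0], [0, 0.05, 0, 0, 0.2, 0, 0]])

```text
time_s: 55.9
eef_pos: [573.2, 398.0, 145.7]
eef_rot: [0.706, -0.705, -0.052, 0.045]
ft_force: [-0.2, -0.5, -1.2]
opening: 0.103
```

```bash
python3 -c "
from bl import *
rigpose()
plan([572,405,50],1.69,4,0)
snap('wrist','w20')"
```

```text
t 55.9 rig -574.7 0.2 z 145.7 F [-0.2 -0.5 -1.2] T [-0.    0.01  0.02] op 0.103 tooly [ 0.009  0.002 -1.   ] yaw 1.708 q6 0.28
t 55.9 from [573.2 398.  145.7] op 0.1 F [-0.2 -0.5 -1.2] turn [-0.002  0.009 -0.018] dist [ -1.2   7.  -95.7]
[[-0.01,0.48,0.03,0.0,0.06,0.03,0],[0.0,0.48,0.03,0.0,0.06,0.03,0],[0.0,0.48,0.04,0.0,0.06,0.03,0],[0.0,0.48,0.04,0.0,0.06,0.03,0]]
```

View pics/w20.png

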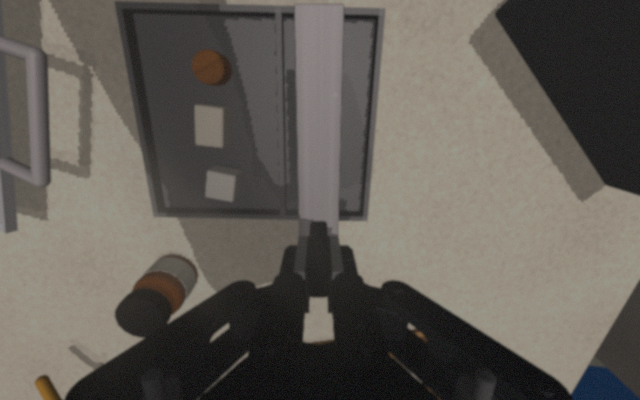

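The blade is over the narrow compartment and the samples are still in the wide one. Lowering to TCP z≈25.

Emit:
step_arm(motion=[[0, 0.48, 0.03, 0, 0.06, 0.03, 0], [0, 0.48, 0.03, 0, 0.06, 0.03, 0], [0, 0.48, 0.04, 0, 0.06, 0.03, 0], [0, 0.45, 0.03, 0, 0.06, 0.03, 0], [0, 0.2, 0, 0, 0, 0, 0], [0, 0.1, 0, 0, 0, 0, 0]])

```text
time_s: 56.55
eef_pos: [575.9, 401.4, 38.3]
eef_rot: [0.706, -0.705, -0.045, 0.041]
ft_force: [0.1, -0.0, -0.9]
opening: 0.1
```

```bash
python3 -c "
from bl import *
rigpose()
plan([572,405,24],1.69,2,0)"
```

```text
t 56.55 rig -578.4 2.4 z 38.3 F [ 0.1 -0.  -0.9] T [-0.    0.01 -0.02] op 0.1 tooly [ 0.006  0.002 -1.   ] yaw 1.693 q6 0.3
t 56.5 from [575.9 401.4  38.3] op 0.1 F [ 0.1 -0.  -0.9] turn [-0.002  0.006 -0.003] dist [ -3.9   3.6 -14.3]
[[-0.04,0.14,0.04,-0.01,0.02,0.04,0],[-0.04,0.14,0.04,-0.01,0.02,0.04,0]]
```

Emit:
step_arm(motion=[[-0.04, 0.12, 0.04, 0, 0, 0.04, 0], [-0.04, 0.1, 0.04, 0, 0, 0.04, 0], [0, 0.05, 0, 0, 0, 0, 0], [0, 0.02, 0, 0, 0, 0, 0]])

```text
time_s: 56.95
eef_pos: [572.6, 405.2, 25.9]
eef_rot: [0.706, -0.705, -0.044, 0.042]
ft_force: [-0.1, -0.5, 0.3]
opening: 0.106
```

Emit:
step_arm(motion=[[0, 0.04, 0, 0, 0, 0, 0], [0, 0, 0, 0, 0, 0, 0.35], [0, 0, 0, 0, 0, 0, 0.35], [0, 0, 0, 0, 0, 0, 0.35], [0, -0.2, 0, 0, 0, 0, 0.35], [0, -0.6, 0, 0, 0, 0, 0.35], [0, -0.8, 0, 0, 0, 0, 0.35], [0, -0.9, 0, 0, 0, 0, 0.35]])

```text
time_s: 57.75
eef_pos: [569.0, 403.3, 147.9]
eef_rot: [-0.705, 0.706, 0.041, -0.046]
ft_force: [0.7, -0.3, 0.2]
opening: 0.347
```

```bash
cat > chk.py <<'E'
from rg import *
from look import *
def tray(pic):
    p,P=blobs('wrist',pic,lo=1e5); z=P[...,2]; I=p.astype(int)
    C=np.array([523.4,333.8]); tx=np.array([.9932,.1164]); ty=np.array([-.1164,.9932])
    a=(P[...,:2]-C)@tx; b=(P[...,:2]-C)@ty-65
    k=(z>8.5)&(z<16)&(abs(a)<88)&(abs(b)<37); k=cv2.morphologyEx(k.astype(np.uint8),cv2.MORPH_OPEN,np.ones((3,3))); n,lab,s,c=cv2.connectedComponentsWithStats(k); k=lab==1+s[1:,4].argmax()
    print('strip tray-narrow x',np.percentile(a[k],[1,99]),'y',np.percentile(b[k],[1,99]),'z fit',np.polyfit(a[k],z[k],1)); rc(P,'strip',k)
    t=(z>30)&(z<55)&(abs(a)<90)&(abs(b)<40); print('tab',np.median(a[t]),np.median(b[t]),np.percentile(z[t],90))
    b2=b+65+42.5; w=(z>24)&(z<34)&(abs(a)<90)&(abs(b2)<62); n,lab,s,c=cv2.connectedComponentsWithStats(w.astype(np.uint8))
    for i in range(1,n):
        if s[i,4]>100: q=lab==i; print('sample in wide x,y',np.median(a[q]).round(1),np.median(b2[q]).round(1),np.median(z[q]).round(1))
E
python3 -c "
from chk import *
rigpose(); tray('w21')"
```

```text
t 57.75 rig -579.3 -4.7 z 147.9 F [ 0.7 -0.3  0.2] T [-0.01 -0.04 -0.04] op 0.347 tooly [-0.006 -0.002 -1.   ] yaw 1.694 q6 0.31
strip tray-narrow x [-66.21568457  68.41506636] y [-11.12575692  12.38758739] z fit [6.13553605e-04 1.13905660e+01]
strip 3330 ((517.754638671875, 399.27801513671875), (138.35215759277344, 24.039043426513672), 6.898627281188965) [10.2 11.4 12.6]
tab 54.33877018933327 0.594570013429859 48.09016785325237
sample in wide x,y -47.7 7.4 29.3
sample in wide x,y 0.4 3.3 29.3
sample in wide x,y 55.8 7.9 29.3
```

View pics/w21.png

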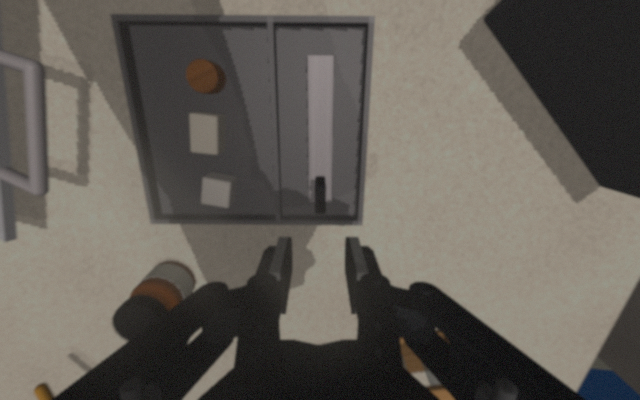

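The blade lies flat mid-compartment, centre (517.8,399.3) at 6.9°, and all samples are on the floor. Now the door bar.

```bash
python3 -c "
from rg import *
plan([*W(-343.6,0),130],1.431,7,0.4)"
```

```text
t 57.8 from [572.1 404.8 158.2] op 0.35 F [2.3 0.9 7.5] turn [-0.002  0.004 -0.263] dist [ -31.3 -235.5  -28.2]
[[-0.17,0.08,-0.66,-0.01,0.47,0.01,0.4],[-0.15,0.08,-0.66,-0.01,0.47,0.01,0.4],[-0.12,0.08,-0.67,-0.01,0.47,0.01,0.4],[-0.1,0.08,-0.67,-0.01,0.47,0.01,0.4],[-0.07,0.08,-0.68,-0.01,0.47,0.01,0.4],[-0.05,0.08,-0.68,-0.01,0.47,0.01,0.4],[-0.02,0.08,-0.68,-0.01,0.47,0.01,0.4]]
```

Emit:
step_arm(motion=[[-0.17, 0, -0.66, 0, 0.47, 0.01, 0.4], [-0.15, 0, -0.66, 0, 0.47, 0.01, 0.4], [-0.12, 0.08, -0.67, 0, 0.47, 0.01, 0.4], [-0.1, 0.08, -0.67, 0, 0.47, 0.01, 0.4], [-0.07, 0.08, -0.68, 0, 0.47, 0.01, 0.4], [-0.05, 0.08, -0.68, 0, 0.47, 0.01, 0.4], [-0.02, 0.08, -0.55, 0, 0.47, 0.01, 0.4], [0, 0, 0, 0, 0, 0, 0.4]])

```text
time_s: 58.6
eef_pos: [544.0, 169.8, 148.6]
eef_rot: [0.708, -0.702, 0.047, -0.058]
ft_force: [-0.4, -0.1, 0.5]
opening: 0.401
```

```bash
python3 -c "
from rg import *
from look import *
rigpose()
p,P=blobs('wrist','w22',lo=50,hi=66,box=(470,620,140,200),mn=100)
plan([*W(-343.6,0),75],1.431,3,0.4)"
```

```text
t 58.6 rig -344.6 3.0 z 148.6 F [-0.4 -0.1  0.5] T [0.03 0.08 0.01] op 0.401 tooly [ 0.017  0.008 -1.   ] yaw 1.422 q6 0.22
(np.float64(309.0), np.float64(182.0)) 2243 ((538.0466918945312, 155.31150817871094), (39.80866622924805, 110.26958465576172), 82.8768539428711) [51.9 59.1 61.3]
t 58.6 from [544.4 171.1 149.1] op 0.4 F [ 0.1 -0.1 -0.3] turn [-0.009  0.018  0.007] dist [ -3.5  -1.8 -74.1]
[[-0.03,0.49,-0.02,-0.05,-0.03,0.07,0.4],[-0.03,0.49,-0.02,-0.05,-0.03,0.07,0.4],[-0.02,0.49,-0.02,-0.05,-0.03,0.07,0.4]]
```

View pics/w22.png

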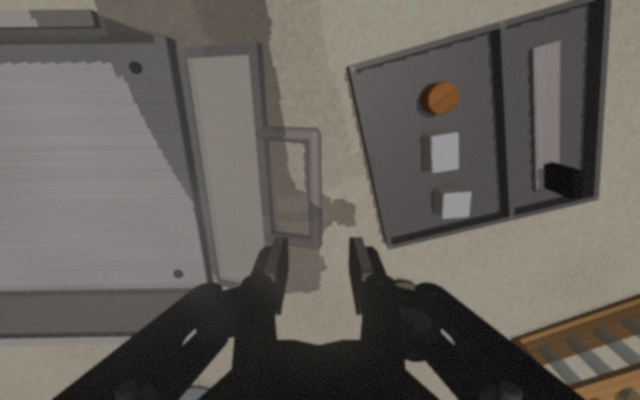

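The bar (u≈313) lies between the jaw lines (285–355) and its centre matches y≈169. Descending.

Emit:
step_arm(motion=[[-0.03, 0.49, -0.02, -0.05, 0, 0.07, 0.4], [-0.03, 0.49, -0.02, -0.05, 0, 0.07, 0.4], [-0.02, 0.49, -0.02, -0.05, 0, 0.07, 0.4], [0, 0.2, 0, 0, 0, 0, 0.4]])

```text
time_s: 59.05
eef_pos: [544.7, 171.9, 68.9]
eef_rot: [0.706, -0.705, 0.048, -0.054]
ft_force: [-0.2, 0.5, 0.7]
opening: 0.399
```

```bash
python3 -c "
from rg import *
rigpose()
plan([*W(-343.6,0),42],1.431,2,0.4)"
```

```text
t 59.05 rig -346.8 3.5 z 68.9 F [-0.2  0.5  0.7] T [-0.01 -0.02  0.03] op 0.399 tooly [ 0.009  0.001 -1.   ] yaw 1.427 q6 0.22
t 59.0 from [544.7 171.9  68.9] op 0.4 F [-0.2  0.5  0.7] turn [-0.001  0.009  0.004] dist [ -3.9  -2.7 -26.9]
[[-0.04,0.27,-0.03,-0.01,-0.02,0.05,0.4],[-0.04,0.27,-0.03,-0.01,-0.02,0.05,0.4]]
```

Emit:
step_arm(motion=[[-0.04, 0.27, -0.03, 0, 0, 0.05, 0.4], [-0.04, 0.25, -0.03, 0, 0, 0.05, 0.4], [0, 0, 0, 0, 0, 0, 0], [0, 0, 0, 0, 0, 0, 0], [0, 0, 0, 0, 0, 0, 0], [0, 0, 0, 0, 0, 0, 0]], squeeze=25)

```text
time_s: 59.65
eef_pos: [540.2, 167.9, 43.0]
eef_rot: [-0.704, 0.707, -0.05, 0.05]
ft_force: [-1.5, -1.1, -2.3]
opening: 0.13
```

```bash
python3 - <<'E'
from rg import *
rigpose()
ts=np.linspace(1.25,0,14)
for a,b in zip(ts[:-1],ts[1:]):
    dx=125*(np.sin(a)-np.sin(b)); dz=125*(np.cos(b)-np.cos(a)); print(round(b,2),'tool y',round(-dz/50,3),'tool z',round(-dx/50,3))
E
```

```text
t 59.65 rig -342.2 -0.4 z 43.0 F [-1.5 -1.1 -2.3] T [0.06 0.36 0.07] op 0.13 tooly [-0.    -0.004 -1.   ] yaw 1.428 q6 0.22
1.15 tool y -0.224 tool z -0.087
1.06 tool y -0.215 tool z -0.108
0.96 tool y -0.203 tool z -0.128
0.87 tool y -0.19 tool z -0.147
0.77 tool y -0.175 tool z -0.164
0.67 tool y -0.159 tool z -0.18
0.58 tool y -0.141 tool z -0.195
0.48 tool y -0.121 tool z -0.207
0.38 tool y -0.101 tool z -0.218
0.29 tool y -0.079 tool z -0.227
0.19 tool y -0.057 tool z -0.233
0.1 tool y -0.035 tool z -0.238
0.0 tool y -0.012 tool z -0.24
```

Emit:
step_arm(motion=[[0, -0.22, -0.09, 0, 0, 0, 0], [0, -0.21, -0.11, 0, 0, 0, 0], [0, -0.2, -0.13, 0, 0, 0, 0], [0, -0.19, -0.15, 0, 0, 0, 0], [0, -0.17, -0.16, 0, 0, 0, 0], [0, -0.16, -0.18, 0, 0, 0, 0]])

```text
time_s: 60.25
eef_pos: [534.3, 125.6, 105.8]
eef_rot: [-0.704, 0.706, -0.049, 0.05]
ft_force: [1.6, -0.8, -6.4]
opening: 0.126
```

```bash
python3 - <<'E'
from rg import *
rigpose()
s,p,M=st(); t=(p[:2]-A)@X; print('theta est from x',np.arcsin((-225-t)/125),'from z',np.arccos((p[2]+10-15)/125))
E
```

```text
t 60.25 rig -299.4 -0.3 z 105.8 F [ 1.6 -0.8 -6.4] T [-0.29 -0.2   0.06] op 0.126 tooly [ 0.001 -0.003 -1.   ] yaw 1.43 q6 0.14
theta est from x 0.637709663891029 from z 0.6329113900614777
```

The door follows consistently (≈0.635 rad). Continuing to upright.

Emit:
step_arm(motion=[[0, -0.14, -0.19, 0, 0, 0, 0], [0, -0.12, -0.21, 0, 0, 0, 0], [0, -0.1, -0.22, 0, 0, 0, 0], [0, -0.07, -0.23, 0, 0, 0, 0], [0, -0.05, -0.23, 0, 0, 0, 0], [0, -0.03, -0.22, 0, 0, 0, 0]])

```text
time_s: 60.85
eef_pos: [524.7, 55.7, 134.7]
eef_rot: [-0.705, 0.706, -0.049, 0.051]
ft_force: [2.1, 1.1, -6.6]
opening: 0.127
```

```bash
python3 - <<'E'
from rg import *
rigpose()
s,p,M=st(); t=(p[:2]-A)@X; print('theta est from x',np.arcsin((-225-t)/125))
E
```

```text
t 60.85 rig -228.9 -0.1 z 134.7 F [ 2.1  1.1 -6.6] T [ 0.43 -0.51  0.04] op 0.127 tooly [ 0.003 -0.002 -1.   ] yaw 1.429 q6 -0.0
theta est from x 0.031277033798064235
```

Emit:
step_arm(motion=[[0, 0, -0.08, 0, 0, 0, 0], [0, 0, -0.04, 0, 0, 0, 0], [0, 0, -0.03, 0, 0, 0, 0]])

```text
time_s: 61.15
eef_pos: [524.0, 50.4, 135.0]
eef_rot: [0.708, -0.702, 0.048, -0.051]
ft_force: [3.3, 12.2, -2.8]
opening: 0.124
```

```bash
python3 - <<'E'
from rg import *
rigpose()
E
```

```text
t 61.15 rig -223.6 -0.1 z 135.0 F [ 3.3 12.2 -2.8] T [ 2.56 -0.64  0.04] op 0.124 tooly [ 0.005  0.008 -1.   ] yaw 1.43 q6 -0.02
```

Stop felt (12 N back). Releasing.

Emit:
step_arm(motion=[[0, 0, 0, 0, 0, 0, 0.4], [0, 0, 0, 0, 0, 0, 0.4], [0, 0, 0, 0, 0, 0, 0.4], [0, -0.4, 0, 0, 0, 0, 0.4], [0, -0.8, 0, 0, 0, 0, 0.4], [0, -0.8, 0.3, 0, 0, 0, 0.4], [0, -0.3, 0.5, 0, 0, 0, 0.4], [0, 0, 0, 0, 0, 0, 0.4]])

```text
time_s: 61.95
eef_pos: [528.6, 88.0, 254.6]
eef_rot: [0.707, -0.703, 0.049, -0.052]
ft_force: [0.1, 0.3, -0.2]
opening: 0.4
```

```bash
python3 - <<'E'
from rg import *
from look import *
rigpose()
p,P=blobs('wrist','w23',lo=125,hi=150,box=(470,580,20,90),mn=100)
snap('side','s6'); p,d,f,cx,cy,T=avg('top',3)
cv2.imwrite('pics/t6.png',cv2.resize(p[150:270,160:420],None,fx=3,fy=3)[:,:,::-1]); cv2.imwrite('pics/t6full.png',p[:,:,::-1])
P=cloud(d,f,cx,cy,T)
z=P[...,2];x,y=P[...,0],P[...,1]
k=(z>128)&(z<150)&(np.hypot(x-524,y-52)<60); rc(P,'bar top',k)
k=(z>115)&(z<150)&(np.hypot(x-493,y+171)<30); rc(P,'wing',k); l=cv2.fitLine(P[k][:,:2].astype(np.float32),2,0,.01,.01).ravel(); an=np.degrees(np.arctan2(l[1],l[0]));print(an,np.radians((82-an)%180))
k=(z>38)&(z<66)&(np.hypot(x-403,y+193)<25); rc(P,'weight',k)
E
```

```text
t 61.95 rig -261.5 -0.8 z 254.6 F [ 0.1  0.3 -0.2] T [-0.   -0.01 -0.03] op 0.4 tooly [ 0.005  0.005 -1.   ] yaw 1.427 q6 0.06
(np.float64(278.0), np.float64(183.0)) 1354 ((521.5870971679688, 51.51875686645508), (12.139795303344727, 104.6072998046875), 82.12489318847656) [141.4 145.4 147. ]
bar top 95 ((525.0451049804688, 52.003257751464844), (11.911272048950195, 109.58930206298828), 82.12387084960938) [140.3 144.9 149.3]
wing 59 ((493.614501953125, -170.48033142089844), (43.06557846069336, 9.816571235656738), 22.612567901611328) [121.6 140.6 143.6]
22.87945 1.0318483
weight 57 ((402.9799499511719, -194.05615234375), (22.713115692138672, 25.186609268188477), 46.27742385864258) [41.5 48.7 64.8]
```

View pics/s6.png

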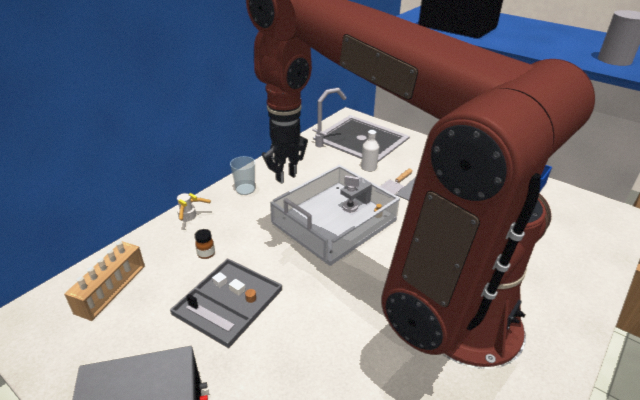

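View pics/w23.png

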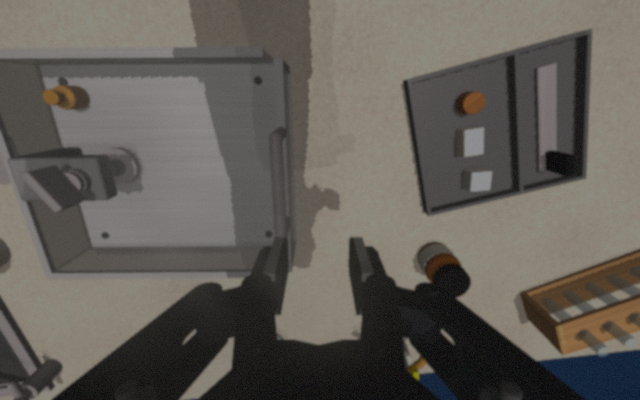

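Both views show the door upright: bar at (279,185) in the wrist view, y=51.5 mm against 51.4 at the start. The three samples and the blade are in the tray, the screw still reads 7.31 rad, and the gripper is clear. Handing in.

```bash
python3 -c "
from h import *
print(r.sign_off()); print(get_state()['time_s'])"
```

```text
the job is handed in; nothing more can be done
None
the job is handed in; nothing more can be done
```

I did every step in the order you gave and handed the job in at about 62 s of the 210 s allowed; the hand-in gave no verdict.

- **Door:** I pulled it down to its stop at about 1.25 rad. At the end I pushed it back up until the stop pushed back with 12 N. The bar is at y = 51.5 mm, against 51.4 mm before I started.
- **Samples:** All three were there. They now stand on the floor of the wide compartment, at (−48, 7), (0, 3) and (56, 8) mm from its middle. None was seen to be knocked aside.
- **Gauging:** The blade lay flat with its tip about 31 mm past the anvil's middle and under 1 mm to the side. I turned the screw from 0.64 to about 7.32 rad with one regrasp. That is about 1.04 rad past first touch, which works out to about 2.6 N and a 4.7 mm free gap. Both figures come from the wing's angle in the camera, because nothing measured the plate force or the gap directly. After the blade came out and the door was shut, the wing still read 7.31 rad.
- **Blade:** It lies flat in the middle of the narrow compartment, let go, with its ends about 66 to 68 mm either way of the compartment's middle.
- **Bystanders:** The brass weight measures within 2 mm of its first position. I checked the others only by eye in the pictures, where they look unmoved; the burner is hidden by the arm in the last side view.

No check failed. Repeat readings of the bar and the screw axis differed by up to 6 mm between views, partly because the gripper hid part of the bar. This had no effect on any grasp or placing.

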